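Lock the work carrier on its bar with the linch pin

ROBOT

A 6-joint arm with a two-finger parallel gripper is mounted at the origin on the work surface. World frame = base frame: x ahead of the robot, y to its left, z up, the work surface at z = 0. Lengths are in m, angles in degrees, forces in N, time in s.
With the tool pointing down it reaches from about 0.375 to 0.9 m from the base axis. Payload 3.1 kg.
Tool frame: the origin (TCP) lies between the finger pads; the fingertips stand 11 mm ahead of it and the grasp point (between the pads) lies 8 mm behind it; x points along the fingers, y is the direction in which the jaws open and shut, and the axes are right-handed (so a half turn about x gives the same grasp; the last joint's range is limited). The gripper opens to 87 mm and grips with 3 to 60 N. Pads are 19 mm wide; open, the fingers measure 117 mm over their backs; the gripper's body (75 mm by 190 mm) begins 51 mm behind the grasp point.
Start: joints at [-84.998, 30.224, 82.088, -0, 67.689, -10.227], TCP at [0.164, -0.603, 0.203] pointing down, gripper open.
Joint ranges: [-176.69, 176.69], [-43.24, 126.21], [12.49, 139.97], [-82, 262], [0, 151.66], [-163.58, 163.58]. Speed limits (degrees/s): [159.86, 159.86, 180, 180, 180, 180].

INTERFACE

Orientations are given as a 3x3 rotation matrix whose columns are the frame's x, y, z axes.
In Python, from rig import bot gives the robot as it stands.
- The arm moves only by the shell command python3 -m inch 'ROWS' [OPENING]. ROWS is a JSON object of lists of equal length, an entry for each row: "dp": the shift along the tool's x, y, z in mm, a list of three; "yaw": the turn about the tool's x in degrees. In form: {"dp": [[tx, ty, tz], ...], "yaw": [yaw, ...]}. A call has 1 to 20 rows; each row shifts and turns the commanded pose from where the row before left it, along the tool's axes as they then stand; what a row does not reach is not made up. A row lasts 1/12 s, in which the tool goes at most 41.7 mm and 7.16 degrees, less where a joint would pass 70% of its speed; a pose out of reach is approached as far as the arm can. A call is refused whole if a number of a shift passes 41.7 or a number of a turn 7.16, either way. A call with a gripper value outside its range is refused whole. OPENING is the finger opening in mm, from 0 to 87, set as the call begins (- or left out, the last holds). The fingers move at their own pace and stop on an object; the grip force is fixed at half the most. Time passes only in rows, so rows that do not move let the fingers close. It gives the time, the measured TCP pose, the force and the opening at its end, in the units of the state.
- bot.read_state(): the state, without advancing time (a new reading comes with each control period).
- bot.capture(name): name is "scene" or "top"; returns a dict with "color" (420x560x3 uint8, red, green, blue), "intrinsics" (3x3 intrinsics, pixels), "pose" (4x4, takes a point from camera to world coordinates). Camera axes: x right, y down, z forward; pixel columns grow to the right and rows downward; lengths in m; the calibration is good to about 2 mm. A picture is of the moment at which its call begins. There is no depth.
- bot.hand_in(): hands the job in, once; it reports no verdict.
The state is a dict: "time_s": time; "joint_positions": joint angles; "qvel": joint speeds; "tau": joint torques, N m; "position": TCP position; "tcp_rot": TCP orientation; "force": force on the tool from outside, world axes, zero at the start; "moment": the same for the moment, N m; "opening": opening from 0.0 (shut) to 1.0 (fully open).
Only numpy, scipy, OpenCV 4.12 (cv2) and the standard library are available. Lean on these libraries where they do the work, as an engineer would, in place of code of your own. Each camera call takes 0.05 s, during which the arm holds its last target.

TASK

On the welding bench, push the sliding work carrier back along its square bar until it is fully home and the bar's cross hole is clear. Then take the linch pin (the one with the wire loop) out of the wooden block, push it down through the cross hole until its head sits on the bar, and swing its sprung loop over the end of the bar so that it snaps shut underneath. Let go, and leave the plain pin, the wrench and the wire brush where they are.

Things in the scene. Friction and masses are not known exactly. Their poses are not given: they have to be found in the camera images.
- fixture: Bolted-down steel holder: base plate 150 x 110 x 12 mm, grey post 50 x 60 mm, 162 mm high, and a level square bar 28 x 28 mm that sticks out of the post along the holder's +x from x = 25 to its free end at x = 141 mm; bar's top at z = 134 mm, underside at 106 mm. Origin on the bench under the post's centre; z up. It never moves.
- bar_hole (a point): Centre of the upper mouth of the round cross hole, 11.2 mm wide, that runs straight down through the bar; in the bar's top face, 134 mm above the bench, 119 mm from the holder's origin, 22 mm short of the bar's free end. Axes as fixture (x points to the free end).
- carrier (a joint): Position of the work carrier on the bar (m): 0 fully home against the post, a hard stop; grows towards the free end, to 0.05. Slides with about 3 N friction, stays where left. Carrier: dark square sleeve 40 x 40 mm, 70 mm long, around the bar, with an upright plate at its rear end. At home the sleeve's front end is 14 mm behind the hole's centre; at the start it covers the hole.
- face_plate (a point): Point in the middle of the front face (towards the bar's free end) of the carrier's upright aluminium plate, 160 mm above the bench, 20 mm above the sleeve's top. The plate is 80 mm wide, 8 mm thick, and rises to 175 mm. Moves with the carrier; at home it is 84 mm behind the hole's centre.
- rack: Fixed wooden block 50 x 130 x 60 mm high, origin at the centre of its underside, with two upright holes 12 mm wide at y = +35 and -35 mm, one pin standing in each, head resting on the block's top.
- pin: Steel linch pin, 0.12 kg, at the start upright in the rack. Origin: centre of the underside of its head; z up. Below: round shank 10 mm thick, 46 mm long, tapered tip. Above: head 16 x 16 mm, 30 mm high. A wire loop is hinged across the head and swings up over it and down on the pin's +x side; to go over the bar's end the pin's x must point to the bar's free end within about 10 degrees.
- loop (a joint): Angle of the loop (rad): 0 swung back (open), as at the start; about 1.9 halfway (forward, 31 degrees above level); 3.8 shut, its crossbar hanging just in front of the shank's tip. An over-centre spring (at most about 0.03 N m) holds it at either end: pushed past about 1.9 it snaps the rest of the way by itself.
- loop_bar (a point): Middle of the loop's straight crossbar (5 mm wire, along the pin's y), which joins two legs at y = +22 and -22 mm, 54 mm from the hinge. The hinge lies 14 mm above the pin's origin, along y. Swung back, the crossbar is 41 mm behind (-x) the pin's axis and 49 mm above the pin's origin. Swing it by pushing the crossbar round its arc; pushed straight ahead it can wedge.
- plain_pin: Plain steel pin of the same shank with a low round head 20 mm wide, 12 mm high, no loop; stands in the rack's other hole. Origin: centre of the head's underside. To be left alone.
- wrench: Steel wrench 170 mm long lying on the bench between the holder and the rack. To be left alone.
- wire_brush: Wooden-handled wire brush 200 mm long, 34 mm high, lying farther out on the bench. To be left alone.
Things that resemble listed ones, but are neither listed nor needed, are in the scene too. Leave any green or turquoise look-alike of the pin alone.

How it is judged:
By the outcome, as a careful person would: the job done as asked, in the order asked, and still so for the second after the job is handed in, with the robot touching nothing.
It also fails if it takes over 72 s, if anything falls off the work surface, if the arm or the gripper's body presses on something with over 40 N, if the wrist force passes 120 N, or if a joint passes its speed limit or range.

## Working session

There is one attempt and no reset: what is moved stays moved. The work goes in short steps, Python scripts to look and compute and a shell command to move; the robot and the scene stay as the last step left them, time stands still between calls to the robot, and variables do not carry over. Pictures are saved under pics/ and viewed, and the job is handed in when it is done.

```bash
ls; mkdir -p pics
cat > h.py <<'E'
import numpy as np, cv2
from rig import bot
def snap(n,f):
    c=bot.capture(n); cv2.imwrite(f'pics/{f}.png',c['color'][:,:,::-1]); np.savez(f'pics/{f}.npz',**{k:np.array(c[k]) for k in('color','intrinsics','pose')}); return c
def ld(f): return np.load(f'pics/{f}.npz')
def ray(c,u,v):
    d=np.linalg.inv(c['intrinsics'])@[u,v,1]; P=c['pose']; d=P[:3,:3]@d; return P[:3,3],d/np.linalg.norm(d)
def onz(c,u,v,z):
    o,d=ray(c,u,v); return o+d*(z-o[2])/d[2]
def tri(c1,p1,c2,p2):
    o1,d1=ray(c1,*p1);o2,d2=ray(c2,*p2)
    A=np.c_[d1,-d2]; t=np.linalg.lstsq(A,o2-o1,rcond=None)[0]
    a=o1+d1*t[0];b=o2+d2*t[1]; return (a+b)/2,np.linalg.norm(a-b)
def proj(c,p):
    P=np.linalg.inv(c['pose']); q=P[:3,:3]@p+P[:3,3]; q=c['intrinsics']@q; return q[:2]/q[2]
E
python3 - <<'E'
from h import *
for n in('scene','top'):
    c=snap(n,n+'0'); print(c['intrinsics'],c['pose'])
print(bot.read_state())
E
```

```text
pics
[[513.58363493   0.         281.73522291]
 [  0.         513.58363493 216.8944239 ]
 [  0.           0.           1.        ]] [[-0.318461    0.53439257 -0.78294775  1.55082472]
 [ 0.94766222  0.19932646 -0.24940984  0.35962417]
 [ 0.02277944 -0.82139731 -0.56990136  0.80786759]
 [ 0.          0.          0.          1.        ]]
[[542.79949149   0.         275.62934563]
 [  0.         542.79949149 214.1111203 ]
 [  0.           0.           1.        ]] [[-0.02741595 -0.98121276  0.19097091  0.35187999]
 [-0.99949383  0.02999183  0.01061051  0.04434089]
 [-0.01613873 -0.19058335 -0.98153835  1.14567518]
 [ 0.          0.          0.          1.        ]]
{'time_s': 0.1, 'joint_positions': array([-8.49986958e+01,  3.02724752e+01,  8.21482505e+01, -1.41733368e-03,
        6.76878330e+01, -1.02274024e+01]), 'qvel': array([-0.02269153, -0.1082581 , -0.21391541, -0.01295684, -0.03910396,
        0.07042922]), 'tau': array([-1.58983285e-04, -4.40985882e+01, -1.77151269e+01,  6.35245023e-02,
        5.33403398e-02, -4.46572426e-05]), 'position': array([ 0.16413024, -0.60235992,  0.2022864 ]), 'tcp_rot': array([[-1.87975280e-04,  2.62681550e-01, -9.64882567e-01],
       [ 1.88549596e-03, -9.64880776e-01, -2.62681430e-01],
       [-9.99998205e-01, -1.86865980e-03, -3.13911266e-04]]), 'force': array([ 0.8684987 ,  0.75596041, -0.30842056]), 'moment': array([ 0.01352027,  0.00209774, -0.03844501]), 'opening': 0.9985219612622012}
```

View pics/scene0.png

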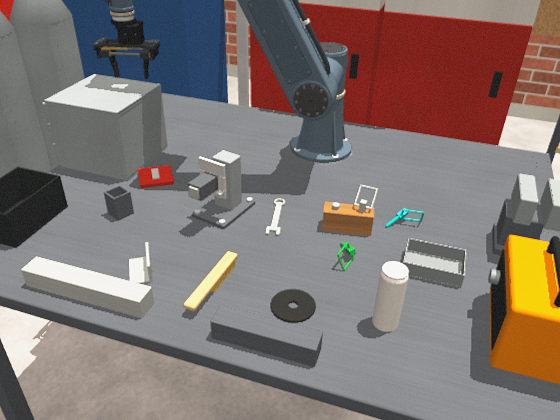

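View pics/top0.png

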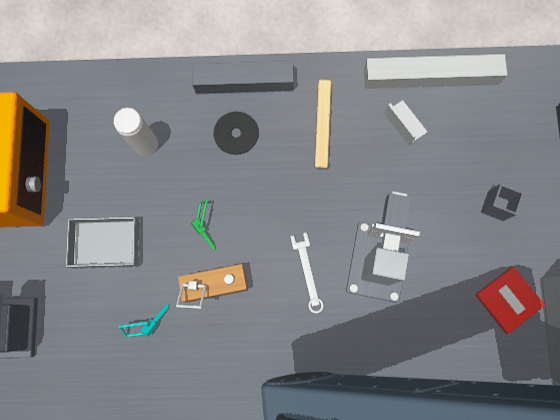

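Run:
```python
from h import *
def z(f,x,y,w,h,s,o):
    i=cv2.imread(f'pics/{f}.png')[y:y+h,x:x+w]; cv2.imwrite(f'pics/{o}.png',cv2.resize(i,None,fx=s,fy=s,interpolation=cv2.INTER_CUBIC))
z('scene0',180,140,90,90,6,'zs1'); z('scene0',310,175,80,70,7,'zs2')
z('top0',340,180,90,125,4.5,'zt1'); z('top0',165,250,90,65,7,'zt2')
```

```text
(no output)
```

View pics/zs1.png

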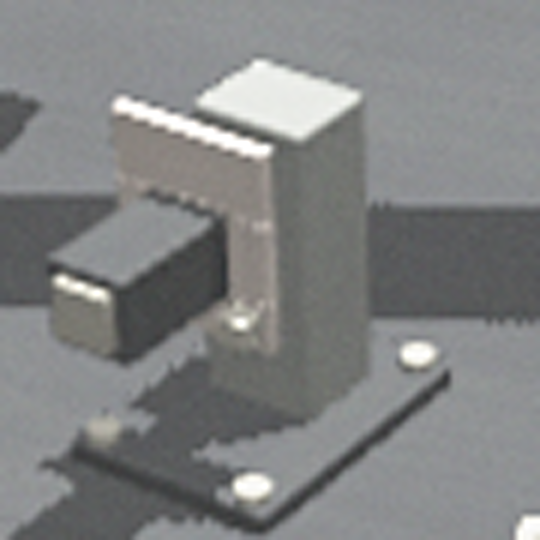

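View pics/zs2.png

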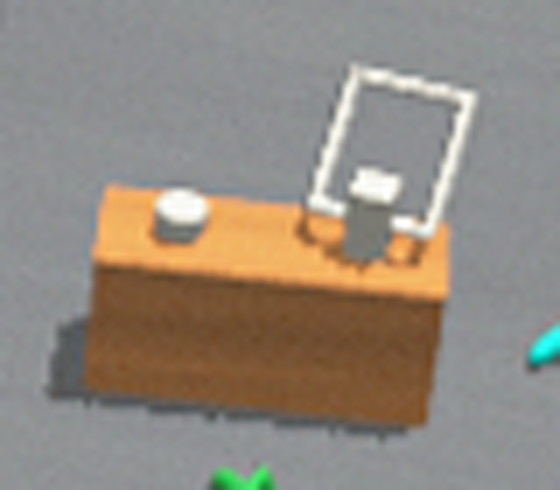

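View pics/zt1.png

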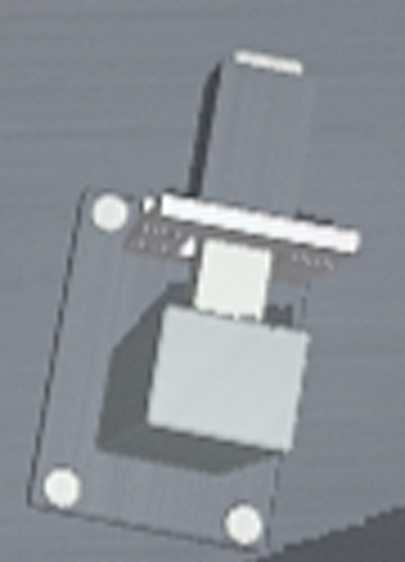

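View pics/zt2.png

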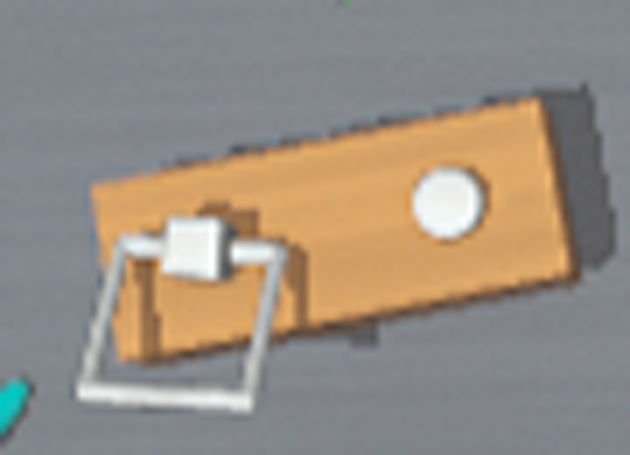

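```bash
cat > m1.py <<'E'
from h import *
T=ld('top0');S=ld('scene0')
def zp(x0,y0,s): return lambda x,y:((x+.5)/s-.5+x0,(y+.5)/s-.5+y0)
t1=zp(340,180,4.5);t2=zp(165,250,7);s1=zp(180,140,6);s2=zp(310,175,7)
def r(n,a,b):
    p,e=tri(T,a,S,b); print(n,np.round(p*1000,1),'gap',round(e*1000,1)); return p
tq=[(165,307),(312,333),(292,452),(148,425)]
sq=[(197,103),(298,140)][::-1]
r('head',t2(193,246),s2(375,186))
a=r('cbL',t2(80,393),s2(473,97));b=r('cbR',t2(250,405),s2(354,70))
r('plain',t2(448,203),s2(181,207))
# bar end strip
r('barTL',t1(235,57),s1(115,297)); r('barTR',t1(302,70),s1(55,278))
# post top: world-left-far in top = left-up
print('post T');
for q in tq: print(np.round(onz(T,*t1(*q),.162)*1000,1))
print('post S')
for q in [(262,60),(362,98),(298,140),(197,103)]: print(np.round(onz(S,*s1(*q),.162)*1000,1))
r('postFL',t1(165,307),s1(298,140));r('postNL',t1(148,425),s1(362,98))
r('postNR',t1(292,452),s1(262,60));r('postFR',t1(312,333),s1(197,103))
r('plateL',t1(163,200),s1(272,155));r('plateR',t1(358,240),s1(117,98))
E
python3 m1.py
```

```text
head [423.1 220.6  90. ] gap 1.4
cbL [383.2 247.3 111.4] gap 1.6
cbR [378.7 201.5 110.8] gap 1.6
plain [434.4 151.5  71.7] gap 1.7
barTL [ 583.9 -166.6  135.1] gap 1.2
barTR [ 578.  -195.8  134.3] gap 1.2
post T
[ 475.2 -126.3  162. ]
[ 462.9 -184.7  162. ]
[ 415.5 -173.2  162. ]
[ 427.9 -116.5  162. ]
post S
[ 416.  -173.2  162. ]
[ 433.4 -117.4  162. ]
[ 478.7 -128.5  162. ]
[ 463.7 -183.1  162. ]
postFL [ 475.9 -128.1  160.3] gap 3.1
postNL [ 428.5 -118.2  159.2] gap 2.4
postNR [ 415.6 -173.3  161.7] gap 0.1
postFR [ 462.8 -184.2  161.5] gap 1.2
plateL [ 516.4 -124.8  175.2] gap 2.4
plateR [ 498.2 -202.9  177.6] gap 1.6
```

Run:
```python
from h import *
S=ld('scene0');T=ld('top0')
o,d=ray(S,120,112)
b=onz(S,127,180,0);print('box bottom near',b)
# height along vertical above b
for z in np.arange(0.1,.5,.05): print(z,proj(S,np.array([b[0],b[1],z])).round())
for z in (.15,.2,.25): print(z,[onz(S,u,v,z)[:2].round(3) for u,v in((49,97),(85,78),(160,85),(128,115))])
print(onz(T,545,380,.2),onz(T,545,270,0))
```

```text
box bottom near [ 0.41898499 -0.4973749   0.        ]
0.1 [122. 151.]
0.15000000000000002 [119. 135.]
0.20000000000000004 [116. 119.]
0.25000000000000006 [114. 102.]
0.30000000000000004 [110.  84.]
0.3500000000000001 [107.  66.]
0.40000000000000013 [104.  47.]
0.45000000000000007 [101.  27.]
0.15 [array([ 0.258, -0.869]), array([ 0.064, -0.87 ]), array([ 0.026, -0.589]), array([ 0.289, -0.551])]
0.2 [array([ 0.356, -0.775]), array([ 0.177, -0.777]), array([ 0.142, -0.517]), array([ 0.385, -0.482])]
0.25 [array([ 0.455, -0.682]), array([ 0.29 , -0.683]), array([ 0.257, -0.445]), array([ 0.481, -0.412])]
[ 0.2413097  -0.38547948  0.2       ] [ 0.43854117 -0.50321062  0.        ]
```

```bash
python3 -m inch '{"dp":[[-38,0,0],[-38,0,0],[-38,0,0],[-38,0,0],[0,0,0],[0,0,0],[0,0,0],[0,0,0],[0,0,0],[0,0,0],[0,0,0],[0,0,0],[0,0,0],[0,0,0]],"yaw":[0,0,0,0,-7,-7,-7,-7,-7,-7,-7,-7,-6.3,0]}' 0
```

```text
time_s: 1.27
position: [0.1641, -0.6027, 0.3545]
tcp_rot: [[-0.0, 0.977, -0.214], [0.001, -0.214, -0.977], [-1.0, -0.0, -0.001]]
force: [-1.4, 0.1, 0.7]
opening: 0.044
```

```bash
python3 -m inch '{"dp":[[0,19,-35.5],[0,19,-35.5],[0,19,-35.5],[0,19,-35.5],[0,19,-35.5],[0,19,-35.5],[0,19,-35.5],[0,19,-35.5],[0,19,-35.5],[0,19,-35.5],[0,19,-35.5],[0,19,-35.5],[0,20,-36],[0,20,-36],[40,0,0],[40,0,0],[40,0,0],[0,0,0]],"yaw":[0,0,0,0,0,0,0,0,0,0,0,0,0,0,0,0,0,0]}'
python3 - <<'E'
from h import *
snap('scene','s1');snap('top','t1')
E
```

```text
time_s: 2.77
position: [0.528, -0.171, 0.2274]
tcp_rot: [[-0.016, 0.976, -0.218], [0.009, -0.218, -0.976], [-1.0, -0.017, -0.005]]
force: [-1.6, 0.5, -0.6]
opening: 0.008
```

View pics/s1.png

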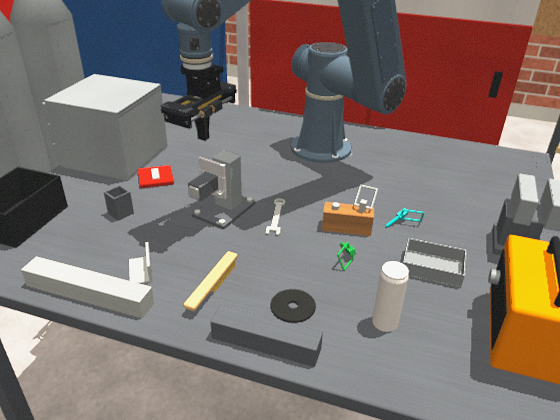

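View pics/t1.png

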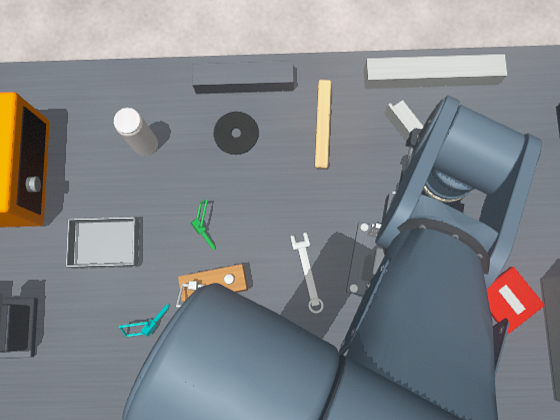

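Run:
```python
from h import *
s=bot.read_state();print(s['position'],s['tcp_rot'].round(4).tolist(),s['force'])
print(proj(ld('s1'),s['position']))
o=np.array([.446,-.1507]);a=np.radians(-12.5);R=np.array([[np.cos(a),np.sin(a)],[-np.sin(a),np.cos(a)]])
print((R@(s['position'][:2]-o))*1000)
```

```text
[ 0.53281784 -0.17427192  0.23441536] [[-0.003, 0.976, -0.2176], [0.0017, -0.2176, -0.976], [-1.0, -0.0033, -0.001]] [ 0.67661928 -0.92721223  0.50116404]
[202.13667879 143.59517838]
[89.86181091 -4.2223517 ]
```

Run:
```python
from h import *
c=snap('scene','s2');s=bot.read_state();print(s['position'])
i=cv2.imread('pics/s2.png')
for dz in(0,-.011,.051): 
    p=proj(c,s['position']+[0,0,dz]);print(p); cv2.circle(i,tuple(int(round(x)) for x in p),1,(0,0,255),-1)
cv2.imwrite('pics/s2z.png',cv2.resize(i[80:240,150:280],None,fx=4,fy=4))
```

```text
[ 0.53439878 -0.17533398  0.23651023]
[201.40077675 143.02348563]
[201.69806777 147.07029733]
[199.98269583 123.72015641]
```

View pics/s2z.png

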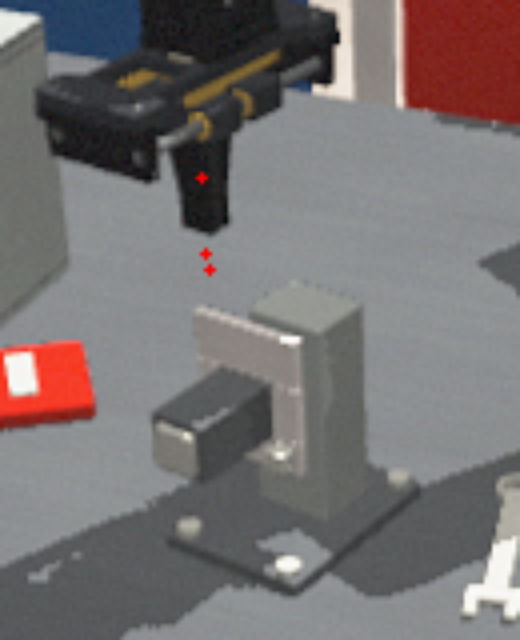

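Run:
```python
from h import *
c=ld('scene0')
i=cv2.imread('pics/scene0.png')
p0=np.array([.1641,-.6025,.2025]);y=np.array([.2627,-.9649,0])
for p in(p0,p0+[0,0,-.011],p0+[0,0,-.011]+.0435*y,p0+[0,0,-.011]-.0435*y): 
    p=proj(c,p);print(p); cv2.circle(i,tuple(int(round(x)) for x in p),1,(0,0,255),-1)
cv2.imwrite('pics/s0z.png',cv2.resize(i[0:120,70:200],None,fx=5,fy=5))
```

```text
[132.96839921  82.9925856 ]
[133.44778665  86.26029705]
[120.2978935   85.68730944]
[146.62156186  86.83432529]
```

View pics/s0z.png

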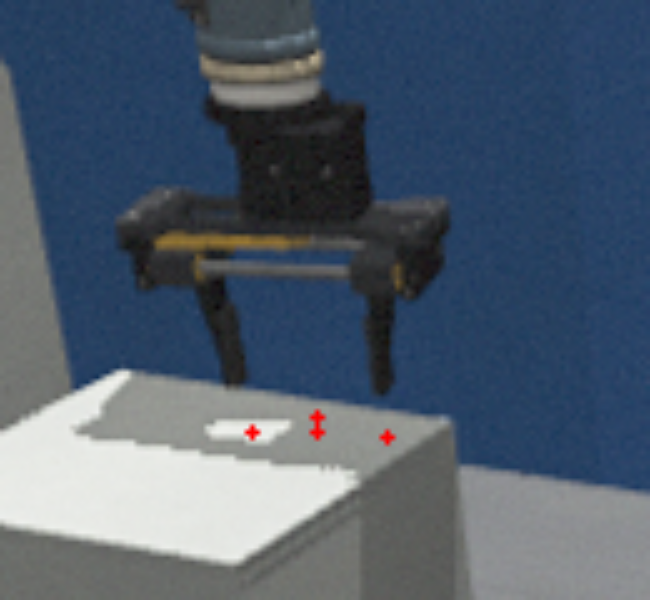

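Run:
```python
from h import *
c=ld('scene0'); print(proj(c,np.zeros(3)),[proj(c,np.array([.09*np.cos(a),.09*np.sin(a),0])).round(1).tolist() for a in np.arange(0,6.28,.785)])
i=cv2.imread('pics/scene0.png');cv2.imwrite('pics/b.png',cv2.resize(i[30:180,260:380],None,fx=5,fy=5)[:600])
s=bot.read_state();print(s['position'],s['joint_positions'],s['qvel'].round(2))
```

```text
[320.93768197 147.94800594] [[313.9, 159.7], [334.6, 159.4], [346.6, 152.4], [343.2, 143.2], [327.5, 137.1], [308.3, 137.3], [295.9, 143.6], [297.8, 152.9]]
[ 0.53439878 -0.17533398  0.23651023] [-2.95484531e+01  2.31421594e+01  8.90347908e+01  2.65421542e-03
  6.77144236e+01 -1.69881488e+01] [-0.2  -1.91 -2.2   0.01 -0.34 -0.25]
```

View pics/b.png

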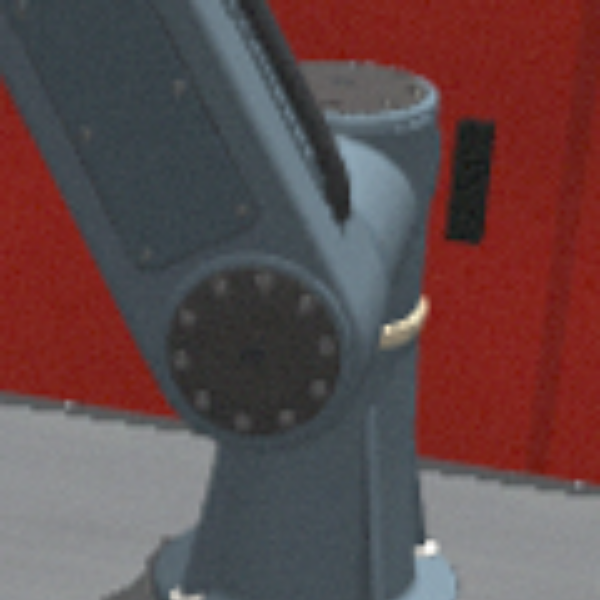

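Run:
```python
from h import *
c=snap('top','t2')
def z(f,x,y,w,h,s,o):
    i=cv2.imread(f'pics/{f}.png')[y:y+h,x:x+w]; cv2.imwrite(f'pics/{o}.png',cv2.resize(i,None,fx=s,fy=s,interpolation=cv2.INTER_CUBIC))
z('s2',150,20,100,130,4.5,'za'); z('t2',370,90,180,140,4,'zb')
s=bot.read_state();print(s['position'])
```

```text
[ 0.53512435 -0.17584707  0.23763739]
```

View pics/za.png

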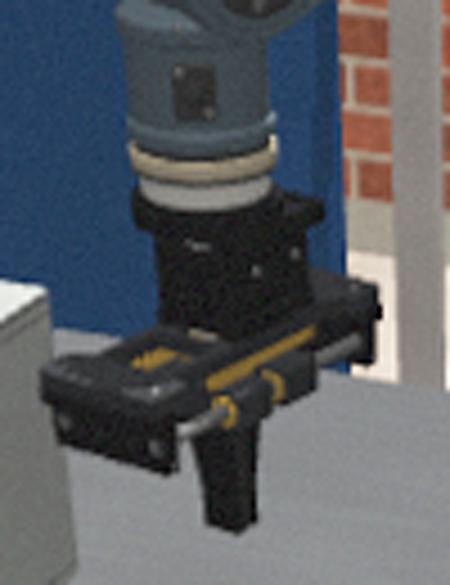

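View pics/zb.png

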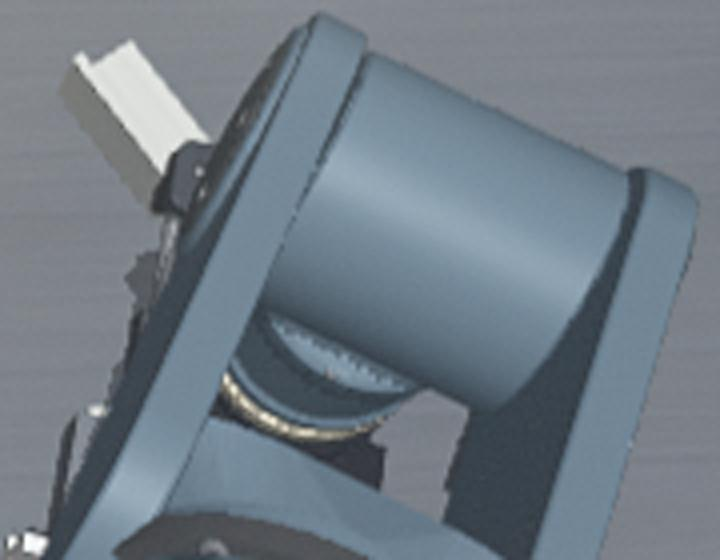

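Run:
```python
from h import *
T=ld('t2');S=ld('s2')
for a,b in (((412.4,129.9),(189.9,106.6)),((410,140),(189,123))): 
    p,e=tri(T,a,S,b);print(p,e)
# ring bottom-most in top & ring center in scene
h=np.array([.976,-.2176,0]);z=np.array([-.2176,-.976,0]);t=np.array([.535,-.1755,.237])
for zz in(.043,.07,.1): print(zz,proj(S,t+h*.095-z*.0375+[0,0,zz]),proj(T,t+h*.095-z*.0375+[0,0,zz]))
```

```text
[ 0.62353434 -0.15249563  0.3698974 ] 0.005542956416545446
[ 0.62153353 -0.15849965  0.32970834] 0.0041835488429572895
0.043 [186.48159701 145.75182948] [402.03125286 142.00181451]
0.07 [185.46521663 134.71593723] [405.5882621  136.62730108]
0.1 [184.30297997 122.09633276] [409.80191998 130.26061508]
```

```bash
python3 -m inch '{"dp":[[22,0,0],[22,0,0],[22,0,0],[6,0,0],[0,0,0],[0,0,0],[0,0,0],[0,0,0]],"yaw":[0,0,0,0,0,0,0,0]}'
python3 - <<'E'
from h import *
c=snap('scene','s3');s=bot.read_state();print(s['position'],s['force'])
i=c['color'][:,:,::-1].copy()
for dz in(0,-.011): 
    p=proj(c,s['position']+[0,0,dz]);print(p); cv2.circle(i,tuple(int(round(x)) for x in p),1,(0,0,255),-1)
cv2.imwrite('pics/s3z.png',cv2.resize(i[110:240,150:280],None,fx=4.5,fy=4.5))
E
```

```text
time_s: 3.63
position: [0.5347, -0.1754, 0.1651]
tcp_rot: [[0.003, 0.976, -0.216], [-0.002, -0.216, -0.976], [-1.0, 0.004, 0.001]]
force: [0.9, 1.0, 0.1]
opening: 0.006
[ 0.53443764 -0.1752134   0.16479005] [-0.64735291  0.14028149  0.77512073]
[203.3240806  168.71961014]
[203.60279126 172.51583331]
```

View pics/s3z.png

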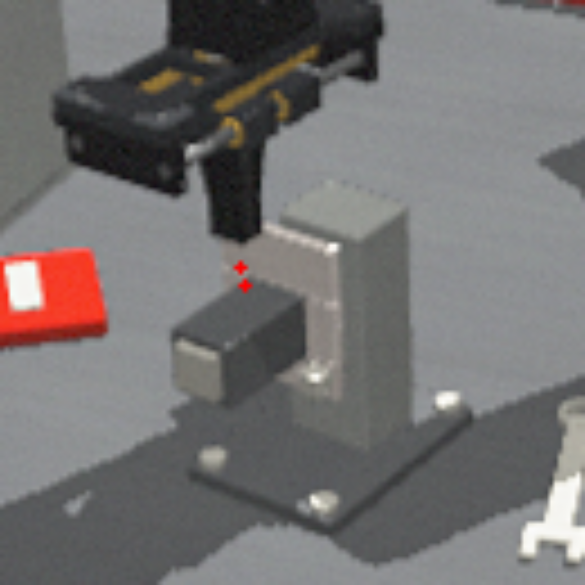

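```bash
python3 -m inch '{"dp":[[4,0,0],[4,0,0],[2,0,0],[0,0,0],[0,0,0],[1,0,0],[1,0,0],[1,0,0],[1,0,0],[0,0,0],[0,0,0]],"yaw":[0,0,0,0,0,0,0,0,0,0,0]}'
python3 - <<'E'
from h import *
c=snap('scene','s4');s=bot.read_state();print(s['position'],s['force'])
i=c['color'][:,:,::-1].copy()
cv2.imwrite('pics/s4z.png',cv2.resize(i[110:240,150:280],None,fx=4.5,fy=4.5))
E
```

```text
time_s: 4.6
position: [0.5334, -0.1746, 0.1491]
tcp_rot: [[-0.0, 0.976, -0.216], [0.0, -0.216, -0.976], [-1.0, -0.0, -0.0]]
force: [-0.1, -0.5, 0.4]
opening: 0.005
[ 0.53342981 -0.17466402  0.14914469] [ 0.82679161 -0.59233327 -0.6712844 ]
```

View pics/s4z.png

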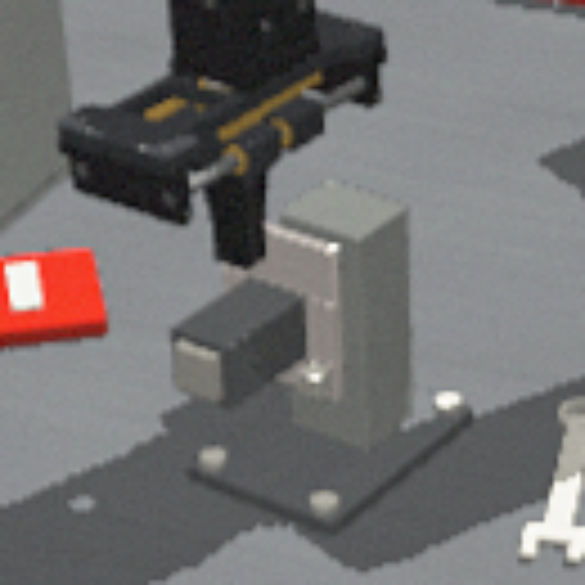

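```bash
python3 -m inch '{"dp":[[3,0,0],[3,0,0],[3,0,0],[0,0,0],[0,0,0],[2,0,0],[2,0,0],[0,0,0],[0,0,0]],"yaw":[0,0,0,0,0,0,0,0,0]}'
python3 - <<'E'
from h import *
c=snap('scene','s5');s=bot.read_state();print(s['position'],s['force'])
i=c['color'][:,:,::-1].copy()
cv2.imwrite('pics/s5z.png',cv2.resize(i[110:240,150:280],None,fx=4.5,fy=4.5))
E
```

```text
time_s: 5.4
position: [0.5333, -0.1746, 0.136]
tcp_rot: [[-0.0, 0.976, -0.216], [0.0, -0.216, -0.976], [-1.0, -0.0, -0.0]]
force: [0.1, -0.2, 0.5]
opening: 0.005
[ 0.533428   -0.17463568  0.13613418] [-1.00515283  0.58842287  0.99463801]
```

View pics/s5z.png

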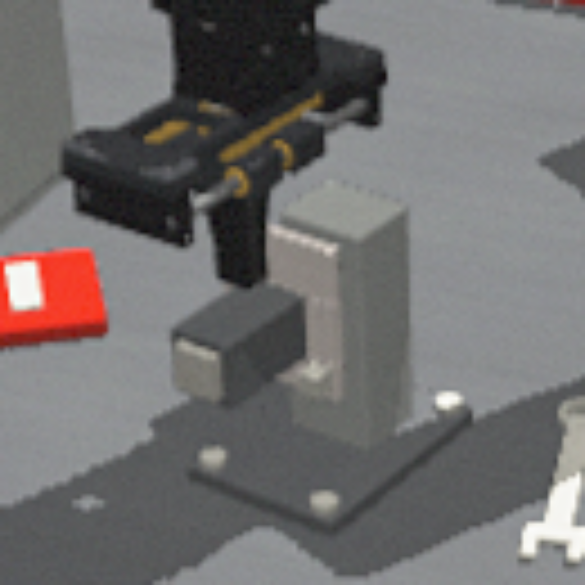

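```bash
python3 -m inch '{"dp":[[3,0,0],[3,0,0],[3,0,0],[0,0,0],[0,0,0],[1,0,0],[1,0,0],[0,0,0],[0,0,0]],"yaw":[0,0,0,0,0,0,0,0,0]}'
python3 - <<'E'
from h import *
c=snap('scene','s6');s=bot.read_state();print(s['position'],s['force'],s['moment'])
i=c['color'][:,:,::-1].copy()
cv2.imwrite('pics/s6z.png',cv2.resize(i[110:240,150:280],None,fx=4.5,fy=4.5))
E
```

```text
time_s: 6.2
position: [0.5334, -0.1747, 0.1251]
tcp_rot: [[-0.0, 0.976, -0.216], [0.0, -0.216, -0.976], [-1.0, -0.0, -0.0]]
force: [-0.1, -0.5, -0.5]
opening: 0.006
[ 0.53345929 -0.17466716  0.12520573] [ 0.47781517 -0.90169202 -0.29182498] [-0.06534431 -0.08142018  0.00322036]
```

View pics/s6z.png

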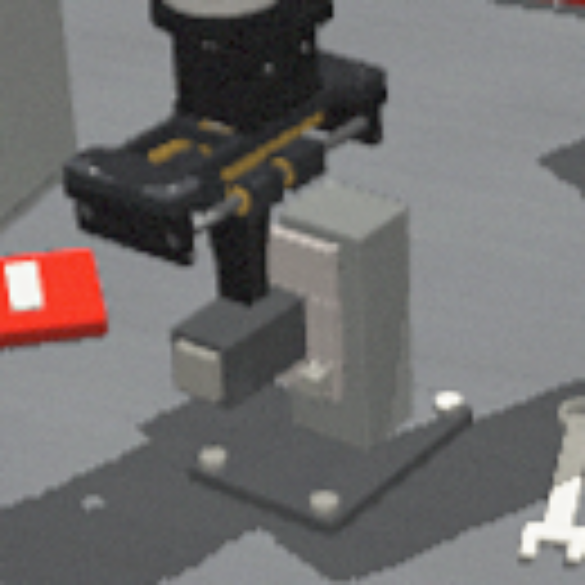

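```bash
python3 -m inch '{"dp":[[1.5,0,0],[1,0,0],[1,0,0],[0,0,0],[0,0,0]],"yaw":[0,0,0,0,0]}'; python3 -m inch '{"dp":[[1,0,0],[1,0,0],[0,0,0],[0,0,0]],"yaw":[0,0,0,0]}'
```

```text
time_s: 6.67
position: [0.5333, -0.1746, 0.1215]
tcp_rot: [[-0.0, 0.976, -0.216], [0.0, -0.216, -0.976], [-1.0, -0.0, -0.0]]
force: [0.8, -0.2, -0.6]
opening: 0.007
time_s: 7.0
position: [0.5336, -0.1747, 0.121]
tcp_rot: [[0.001, 0.976, -0.216], [-0.0, -0.216, -0.976], [-1.0, 0.001, 0.0]]
force: [-2.0, 0.5, 7.6]
opening: 0.006
```

```bash
python3 -m inch '{"dp":[[-3,0,0],[-4,0,0],[0,0,0],[0,-4,0],[0,-4,0],[0,0,0],[0,0,0]],"yaw":[0,0,0,0,0,0,0]}'; python3 -m inch '{"dp":[[0,-2,0],[0,-2,0],[0,0,0],[0,0,0]],"yaw":[0,0,0,0]}';python3 -m inch '{"dp":[[0,-2,0],[0,-2,0],[0,0,0],[0,0,0]],"yaw":[0,0,0,0]}'
```

```text
time_s: 7.58
position: [0.525, -0.1726, 0.1264]
tcp_rot: [[-0.001, 0.976, -0.216], [0.001, -0.216, -0.976], [-1.0, -0.001, -0.0]]
force: [0.5, 0.6, -0.9]
opening: 0.007
time_s: 7.92
position: [0.5216, -0.172, 0.1266]
tcp_rot: [[-0.0, 0.976, -0.216], [0.0, -0.216, -0.976], [-1.0, -0.0, -0.0]]
force: [-0.8, 0.4, 0.1]
opening: 0.01
time_s: 8.25
position: [0.5186, -0.1715, 0.1268]
tcp_rot: [[0.002, 0.976, -0.216], [-0.001, -0.216, -0.976], [-1.0, 0.002, 0.0]]
force: [2.8, -0.4, -1.4]
opening: 0.004
```

```bash
python3 -m inch '{"dp":[[0,-3,0],[0,-3,0],[0,-3,0],[0,-3,0],[0,-3,0],[0,-3,0],[0,-2,0],[0,-2,0],[0,0,0]],"yaw":[0,0,0,0,0,0,0,0,0]}'; python3 -m inch '{"dp":[[0,-1,0],[0,-1,0],[0,0,0]],"yaw":[0,0,0]}';python3 -m inch '{"dp":[[0,-1,0],[0,-1,0],[0,0,0]],"yaw":[0,0,0]}'
```

```text
time_s: 9.0
position: [0.4956, -0.1662, 0.1267]
tcp_rot: [[-0.001, 0.976, -0.216], [0.0, -0.216, -0.976], [-1.0, -0.001, -0.0]]
force: [1.4, -0.7, 0.2]
opening: 0.006
time_s: 9.25
position: [0.4943, -0.166, 0.1267]
tcp_rot: [[-0.0, 0.976, -0.216], [0.0, -0.216, -0.976], [-1.0, -0.0, -0.0]]
force: [2.5, 0.2, 1.0]
opening: 0.0
time_s: 9.5
position: [0.4922, -0.1655, 0.1267]
tcp_rot: [[-0.0, 0.976, -0.216], [0.0, -0.216, -0.976], [-1.0, -0.0, -0.0]]
force: [2.2, 0.6, 1.6]
opening: 0.007
```

```bash
python3 -m inch '{"dp":[[0,-1,0],[0,-1,0],[0,0,0]],"yaw":[0,0,0]}';python3 -m inch '{"dp":[[0,-1,0],[0,-1,0],[0,0,0]],"yaw":[0,0,0]}'
```

```text
time_s: 9.75
position: [0.4902, -0.1651, 0.1267]
tcp_rot: [[-0.0, 0.976, -0.216], [0.0, -0.216, -0.976], [-1.0, -0.0, -0.0]]
force: [2.9, 0.5, 2.0]
opening: 0.005
time_s: 10.0
position: [0.4899, -0.165, 0.1268]
tcp_rot: [[0.003, 0.976, -0.217], [-0.001, -0.217, -0.976], [-1.0, 0.003, 0.0]]
force: [5.7, 0.8, -0.7]
opening: 0.01
```

```bash
python3 -m inch '{"dp":[[0,-1,0],[0,-0.5,0],[0,0,0],[0,0,0]],"yaw":[0,0,0,0]}'; python3 -m inch '{"dp":[[0,-1,0],[0,0,0],[0,0,0]],"yaw":[0,0,0]}'
```

```text
time_s: 10.33
position: [0.4899, -0.1651, 0.1269]
tcp_rot: [[0.006, 0.976, -0.217], [-0.001, -0.217, -0.976], [-1.0, 0.006, 0.0]]
force: [10.0, 0.8, -2.5]
opening: 0.004
time_s: 10.58
position: [0.49, -0.1651, 0.127]
tcp_rot: [[0.008, 0.976, -0.217], [-0.002, -0.217, -0.976], [-1.0, 0.009, 0.0]]
force: [11.0, 0.9, -2.2]
opening: 0.009
```

```bash
python3 -m inch '{"dp":[[0,6,0],[0,6,0],[-40,0,0],[-40,0,0],[-40,0,0],[-20,0,0],[0,-15.6,-36.2],[0,-15.6,-36.2],[0,-15.6,-36.2],[0,-15.6,-36.2],[0,-15.6,-36.2],[0,-15.6,-36.2],[0,-15.6,-36.2],[0,-15.6,-36.2],[0,-15.6,-36.2],[0,-15.9,-36.2],[0,0,0],[0,0,0]],"yaw":[0,0,0,0,0,0,0,0,0,0,0,0,0,0,0,0,-7.1,0]}' 32
python3 - <<'E'
from h import *
c=snap('scene','s7');c=snap('top','t7');s=bot.read_state();print(s['position'],s['tcp_rot'].round(3).tolist())
E
```

```text
time_s: 12.08
position: [0.4209, 0.2217, 0.2658]
tcp_rot: [[-0.004, 0.996, -0.086], [-0.002, -0.086, -0.996], [-1.0, -0.004, 0.002]]
force: [0.8, 0.1, 0.4]
opening: 0.364
[0.422298   0.21987288 0.26603099] [[-0.003, 0.995, -0.095], [-0.002, -0.095, -0.995], [-1.0, -0.002, 0.002]]
```

View pics/s7.png

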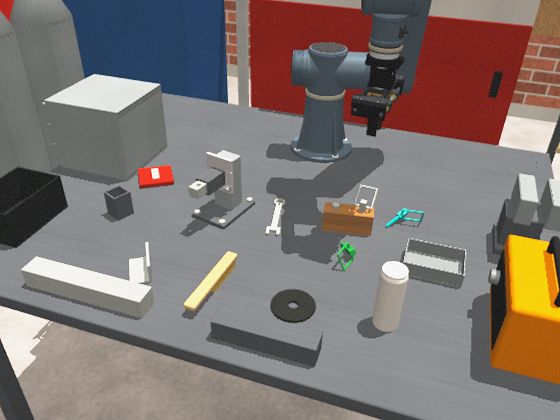

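View pics/t7.png

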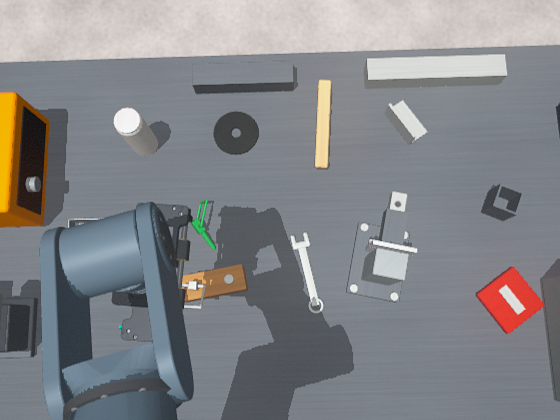

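Run:
```python
from h import *
def z(f,x,y,w,h,s,o):
    i=cv2.imread(f'pics/{f}.png')[y:y+h,x:x+w]; cv2.imwrite(f'pics/{o}.png',cv2.resize(i,None,fx=s,fy=s,interpolation=cv2.INTER_CUBIC))
z('s7',185,165,50,45,12,'za'); z('t7',370,185,55,50,12,'zb')
z('s7',330,60,90,160,3.7,'zc');z('t7',90,190,170,130,4.5,'zd')
```

```text
(no output)
```

View pics/za.png

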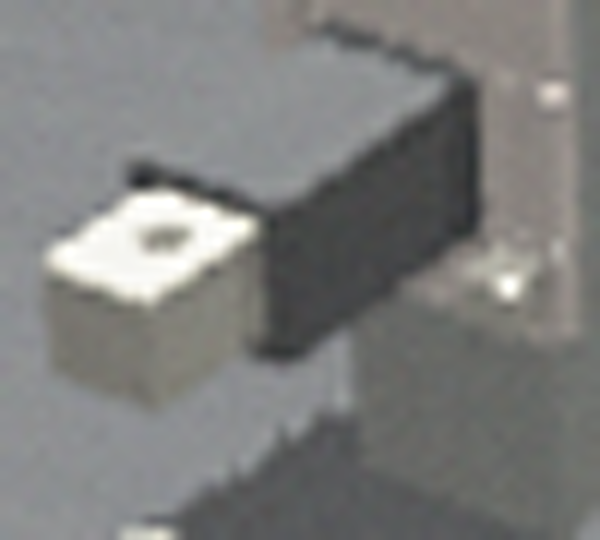

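View pics/zb.png

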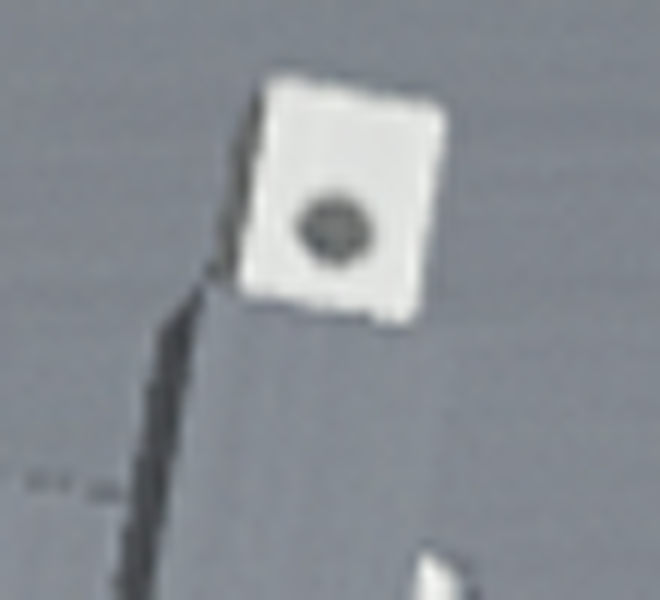

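View pics/zc.png

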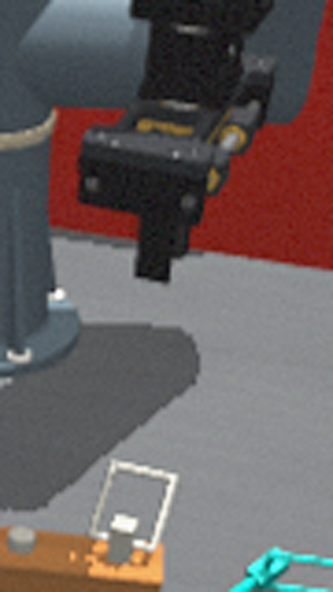

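View pics/zd.png

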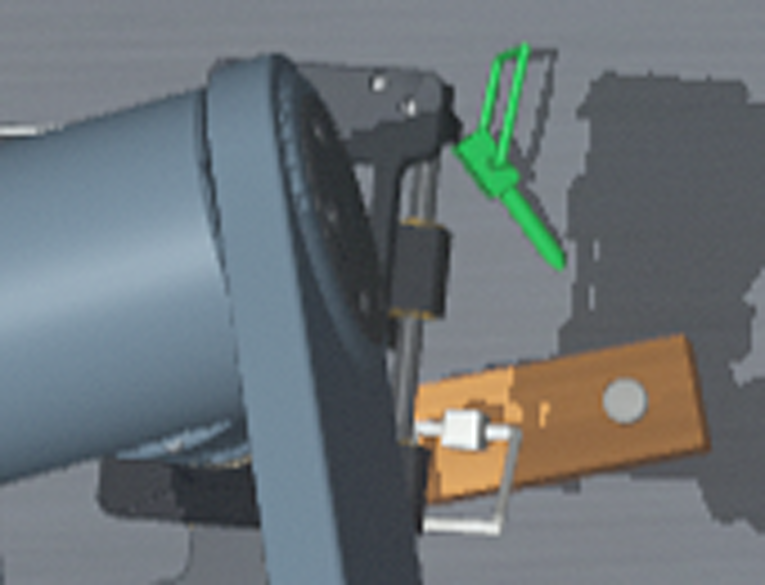

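```bash
cat > m2.py <<'E'
from h import *
T=ld('t7');S=ld('s7')
def zp(x0,y0,s): return lambda x,y:((x+.5)/s-.5+x0,(y+.5)/s-.5+y0)
t=zp(370,185,12);s=zp(185,165,12)
def r(n,a,b):
    p,e=tri(T,a,S,b); print(n,np.round(p*1000,1),'gap',round(e*1000,1)); return p
r('hole',t(335,230),s(167,237))
tc=[(268,75),(445,105),(415,322),(240,290)];sc=[(150,300),(45,262),(150,188),(262,225)]
P=[r('c',t(*a),s(*b)) for a,b in zip(tc,sc)]
print('mean',np.mean(P,0))
x=(P[0]+P[1]-P[2]-P[3]);y=P[0]+P[3]-P[1]-P[2]
print('yaw',np.degrees(np.arctan2(x[1],x[0])),np.degrees(np.arctan2(-y[0],y[1])),np.linalg.norm(x)/2,np.linalg.norm(y)/2)
print('holeT',onz(T,*t(335,230),.134)*1000,'holeS',onz(S,*s(167,237),.134)*1000)
qT=np.array([onz(T,*t(*a),.134) for a in tc]);qS=np.array([onz(S,*s(*a),.134) for a in sc])
print('quad T',qT.mean(0),'S',qS.mean(0))
E
python3 m2.py
```

```text
hole [ 562. -177.  134.] gap 1.0
c [ 587.3 -168.2  135. ] gap 1.4
c [ 581.4 -195.5  135. ] gap 0.8
c [ 546.6 -188.4  135. ] gap 1.2
c [ 552.2 -160.5  135.2] gap 0.4
mean [ 0.56687624 -0.17814209  0.13504586]
yaw -11.938677030603824 -11.787352452484633 0.03570134316443844 0.028223323103907384
holeT [ 561.76094876 -176.54193897  134.        ] holeS [ 561.92054622 -177.61396174  134.        ]
quad T [ 0.56695803 -0.17801096  0.134     ] S [ 0.56531601 -0.1793969   0.134     ]
```

```bash
cat > m3.py <<'E'
from h import *
import sys
f=sys.argv[1];pos=np.array(eval(sys.argv[2]));hd=np.radians(float(sys.argv[3]));op=float(sys.argv[4]);x0,y0,w,h,s=eval(sys.argv[5]);dz=float(sys.argv[6])
c=ld(f);i=cv2.imread(f'pics/{f}.png')[y0:y0+h,x0:x0+w];i=cv2.resize(i,None,fx=s,fy=s,interpolation=cv2.INTER_CUBIC)
y=np.array([np.cos(hd),np.sin(hd),0]);z=np.array([np.sin(hd),-np.cos(hd),0])
for sg in(1,-1):
  q=[]
  for a,b in((op/2,-9.5),(op/2,9.5),(op/2+15,9.5),(op/2+15,-9.5)):
    p=proj(c,pos+[0,0,dz-.011]+y*a*sg/1000+z*b/1000); q.append([(p[0]+.5-x0)*s-.5,(p[1]+.5-y0)*s-.5])
  cv2.polylines(i,[np.int32(q)],True,(0,0,255) if sg>0 else (0,255,0),1)
cv2.imwrite('pics/ov.png',i)
E
python3 m3.py s7 '[.4222,.2200,.266]' -5.4 31.7 '(340,90,60,60,9)' 0.030
```

```text
(no output)
```

View pics/ov.png

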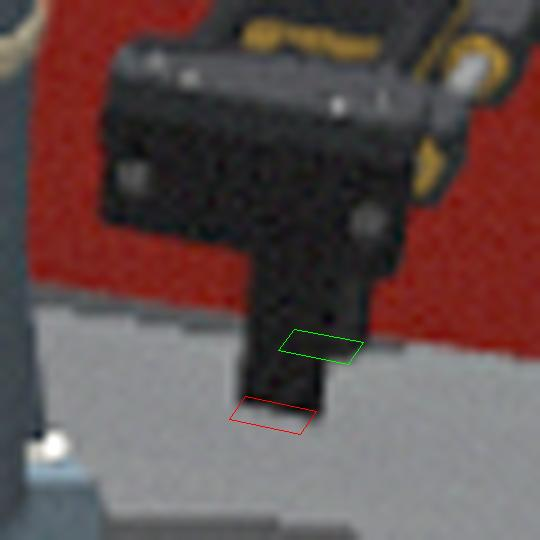

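```bash
python3 -m inch '{"dp":[[30,0,0],[30,0,0],[30,0,0],[30,0,0],[20,0,0],[10,0,0],[0,0,0],[0,0,0],[0,0,0],[0,0,0]],"yaw":[0,0,0,0,0,0,0,0,0,0]}' 28
python3 - <<'E'
from h import *
c=snap('scene','s8');s=bot.read_state();print(s['position'],s['tcp_rot'].round(3).tolist())
E
python3 m3.py s8 '[.4231,.2206,.116]' -5.4 28 '(325,120,75,100,6)' 0.030
```

```text
time_s: 13.02
position: [0.4244, 0.2201, 0.1177]
tcp_rot: [[0.002, 0.995, -0.095], [0.0, -0.095, -0.995], [-1.0, 0.002, -0.001]]
force: [0.6, 0.8, -0.6]
opening: 0.321
[0.42428141 0.22029655 0.11771074] [[0.002, 0.995, -0.095], [0.001, -0.095, -0.996], [-1.0, 0.002, -0.001]]
```

View pics/ov.png

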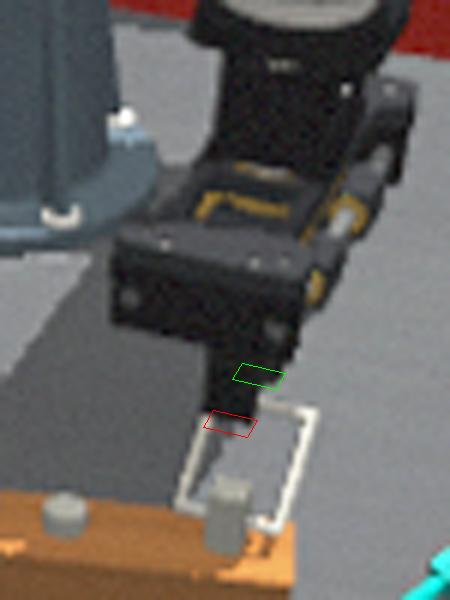

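```bash
python3 m3.py s6 '[.5334,-.1747,.1251]' -12.5 0 '(185,140,45,50,12)' 0.030; cp pics/ov.png pics/ov6.png;  python3 m3.py s2 '[.5338,-.175,.236]' -12.5 0 '(180,90,50,60,10)' 0.030
```

```text
(no output)
```

View pics/ov6.png

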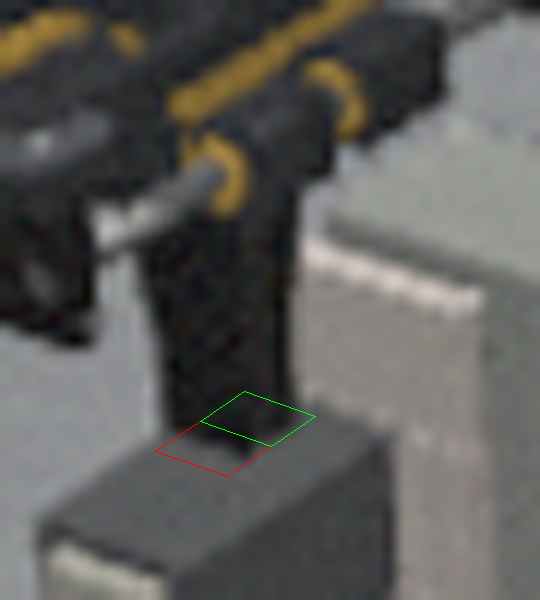

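View pics/ov.png

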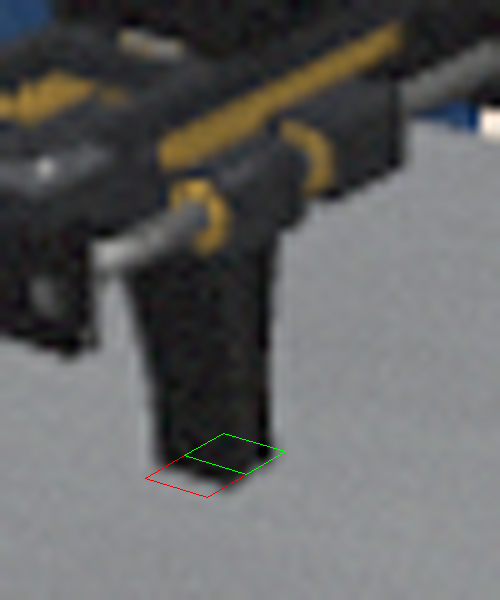

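```bash
python3 -m inch '{"dp":[[20,-1,0],[20,0,0],[15,0,0],[10,0,0],[7.5,0,0],[0,0,0],[0,0,0],[0,0,0]],"yaw":[0,0,0,0,0,0,0,0]}' 28
python3 - <<'E'
from h import *
c=snap('scene','s9');s=bot.read_state();print(s['position'],s['force'])
i=c['color'][:,:,::-1].copy();cv2.imwrite('pics/s9z.png',cv2.resize(i[140:240,320:400],None,fx=6,fy=6))
E
```

```text
time_s: 13.73
position: [0.423, 0.2208, 0.0449]
tcp_rot: [[0.002, 0.996, -0.094], [0.0, -0.094, -0.996], [-1.0, 0.002, -0.001]]
force: [-0.3, -0.3, -0.6]
opening: 0.325
[0.42303958 0.2207702  0.04497778] [-0.58675286  1.53706604  0.51632158]
```

View pics/s9z.png

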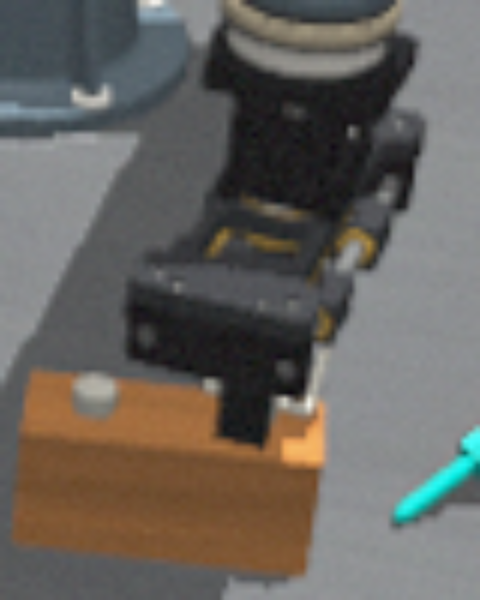

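```bash
python3 -m inch '{"dp":[[0,0,0],[0,0,0],[0,0,0],[0,0,0],[0,0,0],[0,0,0],[0,0,0]],"yaw":[0,0,0,0,0,0,0]}' 8; python3 -m inch '{"dp":[[-5,0,0],[-10,0,0],[-15,0,0],[-20,0,0],[-20,0,0],[-20,0,0],[-20,0,0],[-30,0,0],[-20,0,0],[0,0,0],[0,0,0]],"yaw":[0,0,0,0,0,0,0,0,0,0,0]}'
python3 - <<'E'
from h import *
c=snap('scene','s10');snap('top','t10');s=bot.read_state();print(s['position'],s['force'],s['tcp_rot'].round(3).tolist())
i=c['color'][:,:,::-1].copy();cv2.imwrite('pics/s10z.png',cv2.resize(i[100:220,320:420],None,fx=5,fy=5))
i=cv2.imread('pics/t10.png');cv2.imwrite('pics/t10z.png',cv2.resize(i[190:320,90:260],None,fx=4.5,fy=4.5))
E
```

```text
time_s: 14.37
position: [0.4225, 0.2206, 0.0446]
tcp_rot: [[0.001, 0.996, -0.094], [0.0, -0.094, -0.996], [-1.0, 0.0, -0.0]]
force: [-0.7, 0.7, 5.7]
opening: 0.178
time_s: 15.28
position: [0.4225, 0.2206, 0.2046]
tcp_rot: [[0.002, 0.996, -0.094], [0.0, -0.094, -0.996], [-1.0, 0.002, -0.001]]
force: [0.4, 0.0, -2.6]
opening: 0.181
[0.4209396  0.22011121 0.20278111] [ 1.03923854 -0.19731695 -2.09396809] [[-0.003, 0.996, -0.094], [-0.001, -0.094, -0.996], [-1.0, -0.003, 0.001]]
```

View pics/s10z.png

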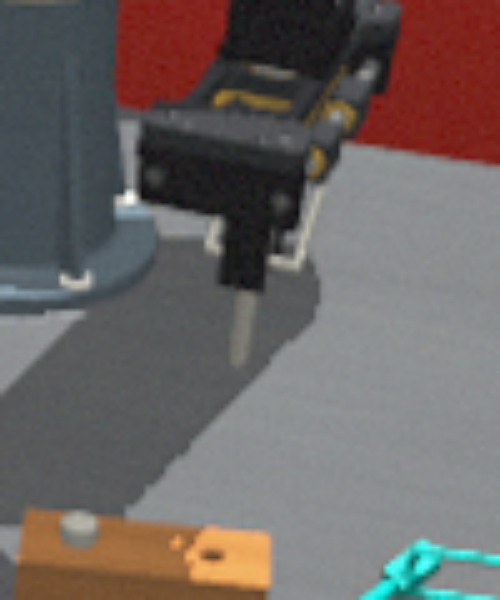

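View pics/t10z.png

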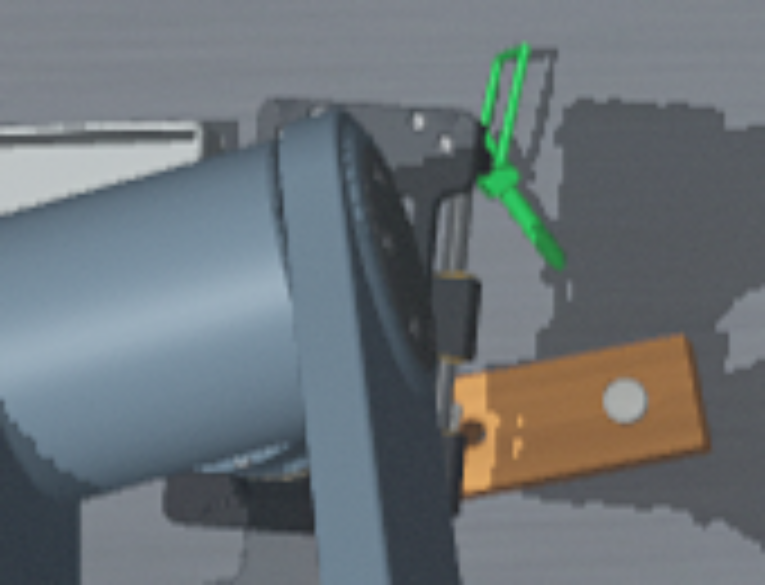

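Run:
```python
from h import *
s0=bot.read_state();c=snap('scene','s11');s=bot.read_state();print(s0['position'],s['position'],s['tcp_rot'].round(4).tolist())
p=s0['position']
i=c['color'][:,:,::-1].copy();x0,y0,sc=345,140,10
i=cv2.resize(i[y0:y0+60,x0:x0+50],None,fx=sc,fy=sc,interpolation=cv2.INTER_CUBIC)
# predicted pin: origin z = tcp_true - .015 (grasp 23 above origin; TCP 8 below grasp)
for dz in (-.015,-.030,-.045,-.061):
    q=proj(c,p+[0,0,.030+dz]);q=((q[0]+.5-x0)*sc,(q[1]+.5-y0)*sc);print(dz,np.round(q));cv2.circle(i,(int(q[0]),int(q[1])),3,(0,0,255),-1)
cv2.imwrite('pics/s11z.png',i)
```

```text
[0.4209396  0.22011121 0.20278111] [0.42082959 0.22009189 0.20249184] [[-0.0039, 0.9956, -0.0936], [-0.001, -0.0937, -0.9956], [-1.0, -0.0038, 0.0014]]
-0.015 [248. 173.]
-0.03 [241. 227.]
-0.045 [234. 281.]
-0.061 [226. 337.]
```

View pics/s11z.png

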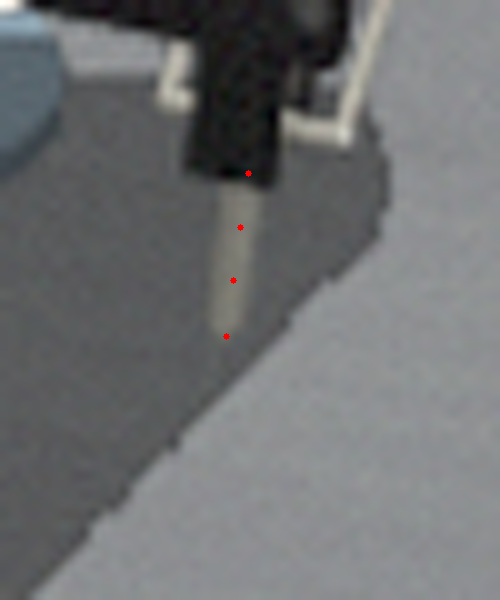

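```bash
python3 -m inch '{"dp":[[-20,0,0],[0,8,17.2],[0,12.7,27.3],[0,12.7,27.3],[0,12.7,27.3],[0,12.7,27.3],[0,12.7,27.3],[0,12.7,27.3],[0,12.7,27.3],[0,12.7,27.3],[0,12.7,27.3],[0,12.7,27.3],[0,12.7,27.3],[0,12.7,27.3],[0,12.7,27.3],[0,4.8,10.1],[0,0,0],[0,0,0],[0,0,0],[0,0,0]],"yaw":[0,0,0,0,0,0,0,0,0,0,0,0,0,0,0,0,6.5,0,0,0]}'
python3 - <<'E'
from h import *
import time
c=snap('scene','s12');s=bot.read_state();print(s['position'],s['tcp_rot'].round(4).tolist(),s['force'])
E
```

```text
time_s: 17.1
position: [0.5628, -0.1755, 0.2231]
tcp_rot: [[-0.002, 0.979, -0.203], [0.002, -0.203, -0.979], [-1.0, -0.003, -0.001]]
force: [-0.3, 0.4, -2.4]
opening: 0.181
[ 0.56304858 -0.17553328  0.22346076] [[-0.0016, 0.9791, -0.2032], [0.001, -0.2032, -0.9791], [-1.0, -0.0018, -0.0007]] [-1.35592826e-03 -2.07167038e-01 -2.76697544e+00]
```

```bash
python3 -m inch '{"dp":[[0,-0.5,1.7],[15,0,0],[15,0,0],[12,0,0],[8,0,0],[2,0,0],[0,0,0],[0,0,0],[0,0,0],[0,0,0]],"yaw":[0,0,0,0,0,0,0,0,0,0]}'
python3 - <<'E'
from h import *
s0=bot.read_state();c=snap('scene','s13');print(s0['position'],s0['tcp_rot'].round(4).tolist(),s0['force'])
i=c['color'][:,:,::-1].copy();x0,y0,sc=180,140,10
i=cv2.resize(i[y0:y0+60,x0:x0+60],None,fx=sc,fy=sc,interpolation=cv2.INTER_CUBIC)
p=s0['position']
for w in (p+[0,0,.03-.045],p+[0,0,.03-.061],np.array([.5622,-.1771,.134])):
    q=proj(c,w);q=((q[0]+.5-x0)*sc,(q[1]+.5-y0)*sc);print(np.round(q));cv2.circle(i,(int(q[0]),int(q[1])),3,(0,0,255),-1)
cv2.imwrite('pics/s13z.png',i)
E
```

```text
time_s: 17.98
position: [0.5634, -0.1785, 0.173]
tcp_rot: [[0.002, 0.979, -0.206], [-0.001, -0.206, -0.979], [-1.0, 0.002, 0.001]]
force: [0.2, 0.0, -2.0]
opening: 0.181
[ 0.56342071 -0.17846862  0.17302231] [[0.0016, 0.9786, -0.2056], [-0.0009, -0.2056, -0.9786], [-1.0, 0.0017, 0.0005]] [ 0.23544113  0.00548269 -1.96698624]
[177. 367.]
[182. 423.]
[191. 449.]
```

View pics/s13z.png

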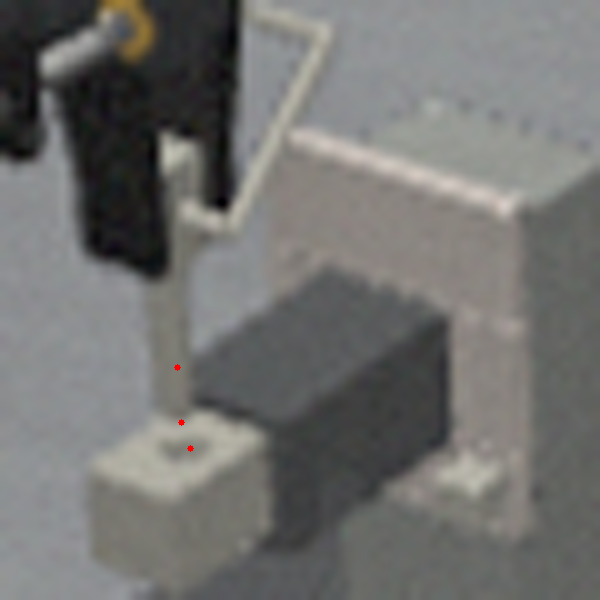

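```bash
python3 -m inch '{"dp":[[0,-0.3,-1.5],[3,0,0],[3,0,0],[2,0,0],[2,0,0],[1,0,0],[0,0,0],[0,0,0]],"yaw":[0,0,0,0,0,0,0,0]}';  python3 -m inch '{"dp":[[1,0,0],[1,0,0],[1,0,0],[0,0,0],[0,0,0]],"yaw":[0,0,0,0,0]}'
```

```text
time_s: 18.7
position: [0.5628, -0.1767, 0.161]
tcp_rot: [[-0.0, 0.979, -0.206], [0.0, -0.206, -0.979], [-1.0, -0.0, -0.0]]
force: [0.1, 0.7, -1.5]
opening: 0.179
time_s: 19.12
position: [0.5627, -0.177, 0.1581]
tcp_rot: [[-0.0, 0.979, -0.206], [-0.001, -0.206, -0.979], [-1.0, -0.0, 0.001]]
force: [-0.1, -0.8, -1.6]
opening: 0.183
```

```bash
python3 -m inch '{"dp":[[1,0,0],[1,0,0],[1,0,0],[0,0,0],[0,0,0]],"yaw":[0,0,0,0,0]}';  python3 -m inch '{"dp":[[1,0,0],[1,0,0],[1,0,0],[0,0,0],[0,0,0]],"yaw":[0,0,0,0,0]}'
```

```text
time_s: 19.53
position: [0.5626, -0.1769, 0.155]
tcp_rot: [[-0.001, 0.979, -0.206], [-0.0, -0.206, -0.979], [-1.0, -0.0, 0.001]]
force: [-0.9, -2.9, -1.7]
opening: 0.18
time_s: 19.95
position: [0.5626, -0.1769, 0.1521]
tcp_rot: [[-0.001, 0.979, -0.206], [-0.0, -0.206, -0.979], [-1.0, -0.0, 0.0]]
force: [-2.1, -4.3, 0.3]
opening: 0.177
```

```bash
python3 -m inch '{"dp":[[0,-0.3,0.8],[0,0,0],[0,0,0],[0,0,0]],"yaw":[0,0,0,0]}';  python3 - <<'E'
from h import *
s0=bot.read_state();c=snap('scene','s14');print(s0['position'],s0['force'])
i=c['color'][:,:,::-1].copy();x0,y0,sc=180,140,10
i=cv2.resize(i[y0:y0+60,x0:x0+60],None,fx=sc,fy=sc,interpolation=cv2.INTER_CUBIC)
cv2.imwrite('pics/s14z.png',i)
E
```

```text
time_s: 20.28
position: [0.5625, -0.1771, 0.1521]
tcp_rot: [[0.0, 0.979, -0.206], [0.0, -0.206, -0.979], [-1.0, 0.0, -0.001]]
force: [-1.3, -1.4, -1.6]
opening: 0.182
[ 0.56252638 -0.17709279  0.15205238] [-1.34860851 -1.38762616 -1.58904387]
```

View pics/s14z.png

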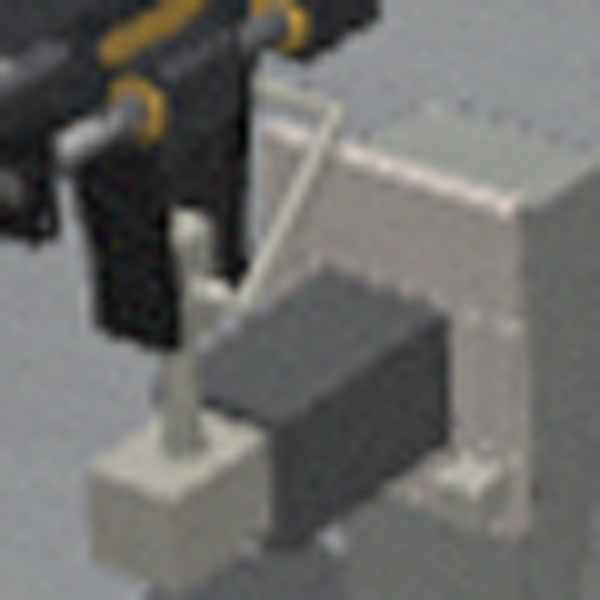

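```bash
python3 -m inch '{"dp":[[1.5,-0.2,0.2],[1.5,0,0],[1.5,0,0],[1.5,0,0],[0,0,0]],"yaw":[0,0,0,0,0]}';  python3 -m inch '{"dp":[[1.5,0,0],[1.5,0,0],[1.5,0,0],[1.5,0,0],[0,0,0]],"yaw":[0,0,0,0,0]}'
```

```text
time_s: 20.75
position: [0.5623, -0.1772, 0.1457]
tcp_rot: [[0.0, 0.979, -0.206], [0.001, -0.206, -0.979], [-1.0, 0.0, -0.001]]
force: [0.1, -0.8, -3.0]
opening: 0.181
time_s: 21.17
position: [0.562, -0.1773, 0.1397]
tcp_rot: [[-0.0, 0.979, -0.206], [0.001, -0.206, -0.979], [-1.0, -0.001, -0.0]]
force: [0.0, 0.1, -2.9]
opening: 0.176
```

```bash
python3 -m inch '{"dp":[[1.5,0,0],[1.5,0,0],[1.5,0,0],[1.5,0,0],[1.5,0,0],[1.5,0,0],[0,0,0]],"yaw":[0,0,0,0,0,0,0]}';  python3 -m inch '{"dp":[[1.5,0,0],[1.5,0,0],[1.5,0,0],[1.5,0,0],[0,0,0]],"yaw":[0,0,0,0,0]}';python3 -m inch '{"dp":[[1,0,0],[1,0,0],[0,0,0],[0,0,0]],"yaw":[0,0,0,0]}'
```

```text
time_s: 21.75
position: [0.562, -0.1774, 0.1308]
tcp_rot: [[-0.001, 0.979, -0.206], [0.0, -0.206, -0.979], [-1.0, -0.001, -0.0]]
force: [-0.4, 0.9, -1.9]
opening: 0.181
time_s: 22.17
position: [0.5619, -0.1774, 0.1248]
tcp_rot: [[-0.001, 0.979, -0.206], [0.0, -0.206, -0.979], [-1.0, -0.001, -0.0]]
force: [0.5, -0.1, -1.8]
opening: 0.179
time_s: 22.5
position: [0.5621, -0.1775, 0.1231]
tcp_rot: [[-0.0, 0.979, -0.206], [0.0, -0.206, -0.979], [-1.0, -0.0, -0.0]]
force: [-0.5, -0.2, -2.7]
opening: 0.181
```

```bash
python3 -m inch '{"dp":[[1,0,0],[1,0,0],[0,0,0],[0,0,0]],"yaw":[0,0,0,0]}';python3 -m inch '{"dp":[[1,0,0],[1,0,0],[0,0,0],[0,0,0]],"yaw":[0,0,0,0]}';python3 -m inch '{"dp":[[1,0,0],[1,0,0],[0,0,0],[0,0,0]],"yaw":[0,0,0,0]}'
```

```text
time_s: 22.83
position: [0.5622, -0.1775, 0.1211]
tcp_rot: [[-0.0, 0.979, -0.206], [0.0, -0.206, -0.979], [-1.0, -0.0, -0.0]]
force: [0.2, -0.4, -1.3]
opening: 0.182
time_s: 23.17
position: [0.5623, -0.1776, 0.1206]
tcp_rot: [[0.001, 0.979, -0.206], [-0.0, -0.206, -0.979], [-1.0, 0.001, 0.0]]
force: [-1.9, 0.9, 6.0]
opening: 0.18
time_s: 23.5
position: [0.5626, -0.1777, 0.1203]
tcp_rot: [[0.002, 0.979, -0.206], [-0.001, -0.206, -0.979], [-1.0, 0.002, 0.001]]
force: [-3.4, 1.2, 15.7]
opening: 0.178
```

```bash
python3 -m inch '{"dp":[[-3,0,0],[0,0,0],[0,0,0]],"yaw":[0,0,0]}' 17; python3 -m inch '{"dp":[[0,0,0],[0,0,0],[0,0,0],[0,0,0],[0,0,0]],"yaw":[0,0,0,0,0]}' 28
python3 - <<'E'
from h import *
s0=bot.read_state();c=snap('scene','s15');print(s0['position'],s0['force'])
i=c['color'][:,:,::-1].copy();x0,y0,sc=180,140,10
i=cv2.resize(i[y0:y0+60,x0:x0+60],None,fx=sc,fy=sc,interpolation=cv2.INTER_CUBIC)
cv2.imwrite('pics/s15z.png',i)
E
```

```text
time_s: 23.75
position: [0.5629, -0.1779, 0.1208]
tcp_rot: [[0.002, 0.979, -0.206], [-0.001, -0.206, -0.979], [-1.0, 0.002, 0.001]]
force: [-0.2, 1.2, 5.9]
opening: 0.197
time_s: 24.17
position: [0.5645, -0.1787, 0.121]
tcp_rot: [[0.005, 0.979, -0.206], [-0.002, -0.206, -0.979], [-1.0, 0.005, 0.001]]
force: [4.6, -0.1, 5.5]
opening: 0.315
[ 0.56449694 -0.17865265  0.12104235] [ 4.62821846 -0.05403174  5.4501023 ]
```

View pics/s15z.png

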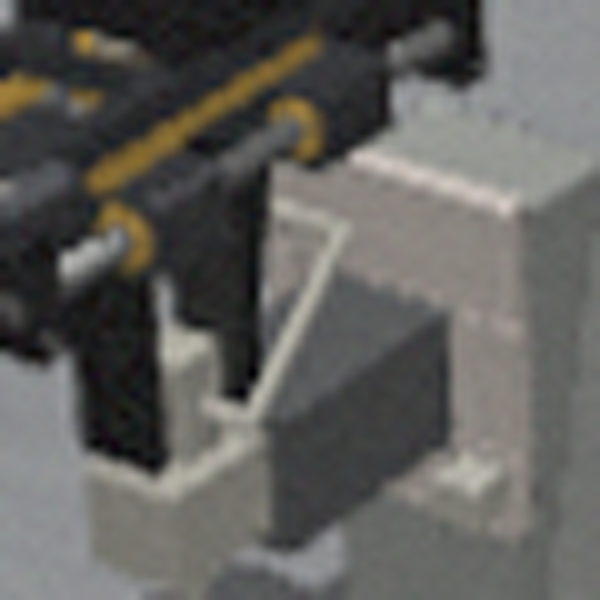

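```bash
python3 -m inch '{"dp":[[-5,0,0],[-10,0,0],[-20,0,0],[-20,0,0],[-20,0,0],[-15,0,0],[0,0,0],[0,0,0]],"yaw":[0,0,0,0,0,0,0,0]}' 26
python3 - <<'E'
from h import *
s0=bot.read_state();c=snap('scene','s16');print(s0['position'],s0['force'])
i=c['color'][:,:,::-1].copy();x0,y0,sc=180,140,10
i=cv2.resize(i[y0:y0+60,x0:x0+60],None,fx=sc,fy=sc,interpolation=cv2.INTER_CUBIC)
cv2.imwrite('pics/s16z.png',i)
E
```

```text
time_s: 24.88
position: [0.5615, -0.1773, 0.2104]
tcp_rot: [[-0.001, 0.979, -0.206], [0.0, -0.206, -0.979], [-1.0, -0.001, 0.0]]
force: [-1.1, 0.5, -0.6]
opening: 0.293
[ 0.56145995 -0.17729736  0.21043167] [-1.05938718  0.4674673  -0.59342479]
```

View pics/s16z.png

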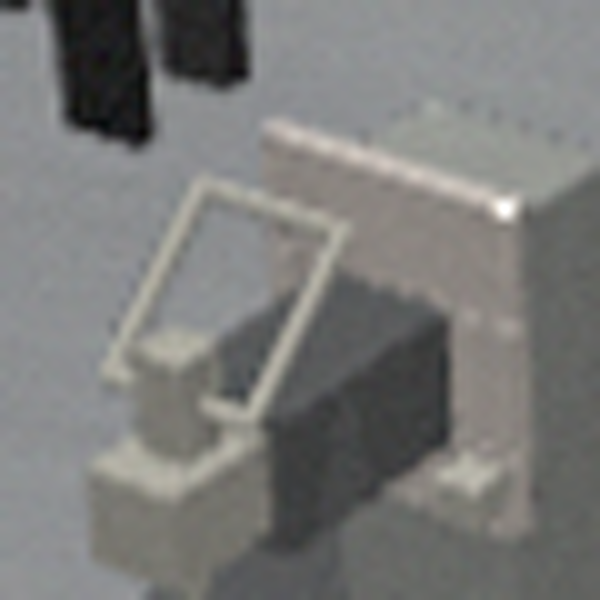

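```bash
python3 -m inch '{"dp":[[0,0,0],[15,0.5,0],[15,0,0],[15,0,0],[10,0,0],[5,0,0],[0,0,0],[0,0,0],[0,0,0]],"yaw":[0,0,0,0,0,0,0,0,0]}' 0; python3 -m inch '{"dp":[[1,0,0],[1,0,0],[1,0,0],[0,0,0],[0,0,0]],"yaw":[0,0,0,0,0]}'
```

```text
time_s: 25.68
position: [0.5632, -0.1779, 0.1507]
tcp_rot: [[0.001, 0.979, -0.206], [-0.001, -0.206, -0.979], [-1.0, 0.001, 0.0]]
force: [-0.1, 0.0, 0.5]
opening: 0.008
time_s: 26.1
position: [0.5627, -0.1776, 0.1473]
tcp_rot: [[0.0, 0.979, -0.206], [-0.0, -0.206, -0.979], [-1.0, 0.0, 0.0]]
force: [0.1, -0.2, 0.1]
opening: 0.0
```

```bash
python3 -m inch '{"dp":[[1,0,0],[1,0,0],[0,0,0],[0,0,0]],"yaw":[0,0,0,0]}'; python3 -m inch '{"dp":[[1,0,0],[1,0,0],[0,0,0],[0,0,0]],"yaw":[0,0,0,0]}'
```

```text
time_s: 26.43
position: [0.5626, -0.1776, 0.1451]
tcp_rot: [[-0.0, 0.979, -0.206], [0.0, -0.206, -0.979], [-1.0, -0.0, -0.0]]
force: [-0.4, -0.2, 0.2]
opening: 0.002
time_s: 26.77
position: [0.5629, -0.1778, 0.145]
tcp_rot: [[0.001, 0.979, -0.206], [-0.001, -0.206, -0.979], [-1.0, 0.001, 0.0]]
force: [-3.5, 1.1, 9.0]
opening: 0.006
```

```bash
python3 -m inch '{"dp":[[-15,0,0],[-20,0,0],[-22,0,0],[0,-12,0],[0,-18,0],[0,-18,0],[0,-18,0],[0,0,0],[15,0,0],[10,0,0],[0,0,0],[0,0,0],[0,0,0]],"yaw":[0,0,0,0,0,0,0,0,0,0,0,0,0]}'
python3 - <<'E'
from h import *
s0=bot.read_state();c=snap('scene','s17');print(s0['position'],s0['force'])
d=s0['position']-[.5622,-.1773,.115];h=np.radians(-11.9);print('px',d[0]*np.cos(h)+d[1]*np.sin(h),'py',-d[0]*np.sin(h)+d[1]*np.cos(h),'pz',d[2])
i=c['color'][:,:,::-1].copy();x0,y0,sc=180,130,9
i=cv2.resize(i[y0:y0+65,x0:x0+65],None,fx=sc,fy=sc,interpolation=cv2.INTER_CUBIC)
cv2.imwrite('pics/s17z.png',i)
E
```

```text
time_s: 27.85
position: [0.4987, -0.1643, 0.1751]
tcp_rot: [[0.0, 0.979, -0.206], [-0.0, -0.206, -0.979], [-1.0, 0.0, 0.0]]
force: [0.4, 0.0, 0.1]
opening: 0.007
[ 0.49868914 -0.16430752  0.17514658] [0.38432655 0.0369914  0.10615942]
px -0.06482504874134423 py -0.0003829412202709711 pz 0.06014657623647769
```

View pics/s17z.png

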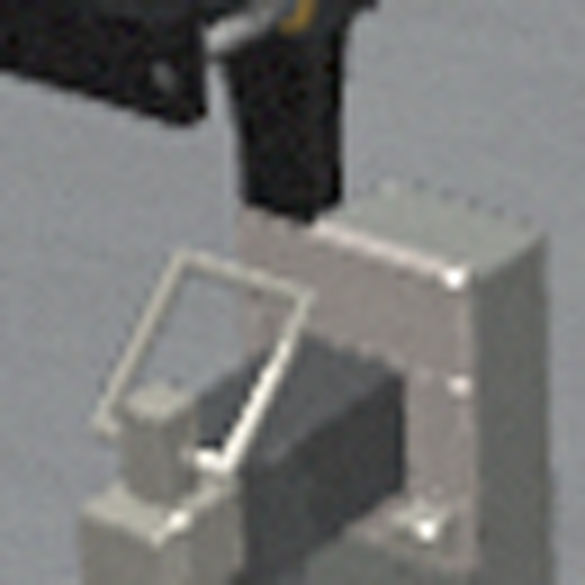

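```bash
python3 -m inch '{"dp":[[9,0,0],[8,0,0],[0,4,0],[0,4,0],[0,0,0],[0,0,0]],"yaw":[0,0,0,0,0,0]}'
python3 - <<'E'
from h import *
s0=bot.read_state();c=snap('scene','s18');print(s0['position'],s0['force'])
d=s0['position']-[.5622,-.1773,.115];h=np.radians(-11.9);print('px',d[0]*np.cos(h)+d[1]*np.sin(h),'py',-d[0]*np.sin(h)+d[1]*np.cos(h),'pz',d[2])
i=c['color'][:,:,::-1].copy();x0,y0,sc=180,130,9
i=cv2.resize(i[y0:y0+65,x0:x0+65],None,fx=sc,fy=sc,interpolation=cv2.INTER_CUBIC)
cv2.imwrite('pics/s18z.png',i)
E
```

```text
time_s: 28.4
position: [0.5065, -0.166, 0.1583]
tcp_rot: [[0.001, 0.979, -0.206], [-0.0, -0.206, -0.979], [-1.0, 0.001, 0.0]]
force: [-0.7, 0.5, 0.0]
opening: 0.008
[ 0.5065176  -0.16597259  0.15825978] [-0.7472307   0.45914478  0.03003675]
px -0.05682149055474869 py -0.00039797682272037574 pz 0.043259783804040955
```

View pics/s18z.png

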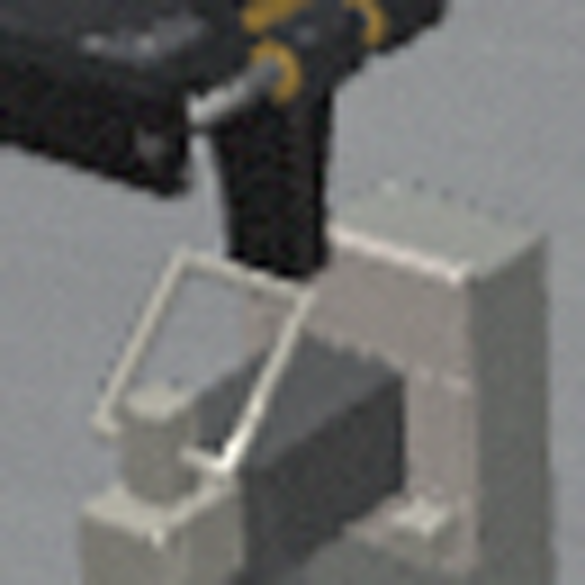

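```bash
python3 -m inch '{"dp":[[0,2.7,0],[0,2.7,0],[-3,3.2,0],[-3,3.2,0],[-2.9,3.8,0],[-2.9,3.9,0],[-2,4.2,0],[-1.9,4.3,0],[-1.3,4.5,0],[-1.2,4.6,0],[-0.4,4.7,0],[-0.4,4.7,0],[0.4,4.7,0],[0.4,4.7,0],[1.2,4.5,0],[1.3,4.6,0],[0,0,0],[0,0,0]],"yaw":[0,0,0,0,0,0,0,0,0,0,0,0,0,0,0,0,0,0]}'
python3 - <<'E'
from h import *
s0=bot.read_state();c=snap('scene','s19');print(s0['position'],s0['force'])
d=s0['position']-[.5622,-.1773,.115];h=np.radians(-11.9);print('px',d[0]*np.cos(h)+d[1]*np.sin(h),'py',-d[0]*np.sin(h)+d[1]*np.cos(h),'pz',d[2])
i=c['color'][:,:,::-1].copy();x0,y0,sc=180,130,9
i=cv2.resize(i[y0:y0+65,x0:x0+65],None,fx=sc,fy=sc,interpolation=cv2.INTER_CUBIC)
cv2.imwrite('pics/s19z.png',i)
E
```

```text
time_s: 29.95
position: [0.5696, -0.179, 0.1735]
tcp_rot: [[-0.0, 0.979, -0.206], [0.0, -0.206, -0.979], [-1.0, -0.0, -0.0]]
force: [0.2, -0.4, 0.1]
opening: 0.004
[ 0.56960743 -0.17904118  0.17350845] [ 0.1792493  -0.3672785   0.08015227]
px 0.007607275924451788 py -0.00017631750071997747 pz 0.05850844563465689
```

View pics/s19z.png

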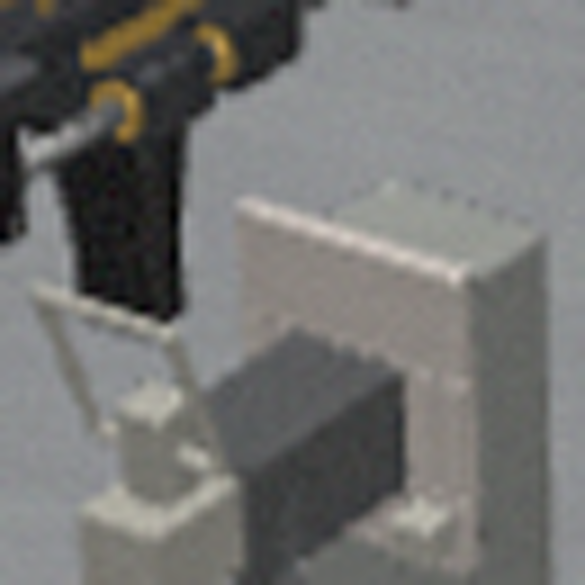

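```bash
python3 -m inch '{"dp":[[1.5,4.4,0],[1.5,4.5,0],[2.5,3.8,0],[2.6,3.9,0],[3.3,3.3,0],[3.4,3.4,0],[3.5,2.7,0],[3.5,2.7,0],[2,1.3,0],[2,1.3,0],[1.5,2,0],[0,0,0],[0,0,0]],"yaw":[0,0,0,0,0,0,0,0,0,0,0,0,0]}'
python3 - <<'E'
from h import *
s0=bot.read_state();c=snap('scene','s20');print(s0['position'],s0['force'])
i=c['color'][:,:,::-1].copy();x0,y0,sc=165,130,8
i=cv2.resize(i[y0:y0+75,x0:x0+75],None,fx=sc,fy=sc,interpolation=cv2.INTER_CUBIC)
cv2.imwrite('pics/s20z.png',i)
E
```

```text
time_s: 31.08
position: [0.6011, -0.1856, 0.146]
tcp_rot: [[-0.002, 0.979, -0.206], [0.001, -0.206, -0.979], [-1.0, -0.002, -0.0]]
force: [-2.2, -0.7, -1.4]
opening: 0.004
[ 0.60114946 -0.18557257  0.14603469] [-2.16687445 -0.71239372 -1.3518059 ]
```

View pics/s20z.png

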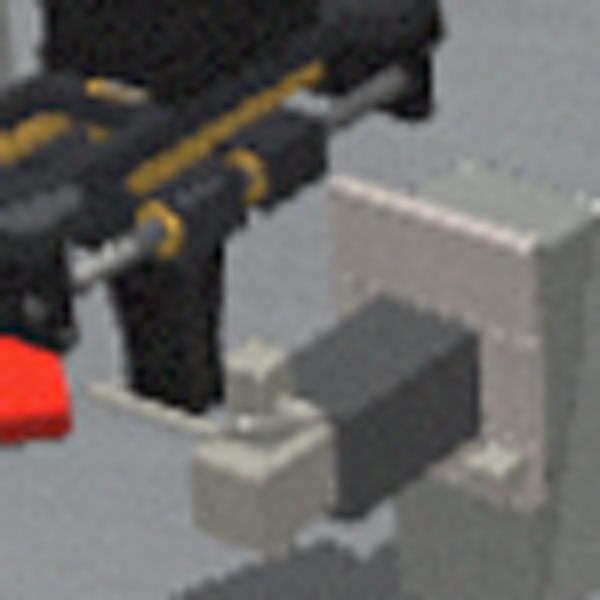

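Run:
```python
from h import *
c=ld('s20');h=np.radians(-11.9);X=np.array([np.cos(h),np.sin(h),0]);Y=np.array([-np.sin(h),np.cos(h),0]);O=np.array([.5622,-.1773,.134])
for th in (45,40,35,30,25,20,10,0):
    t=np.radians(th);r=[]
    for s in(1,-1):
        q=proj(c,O+X*.054*np.cos(t)+Y*.022*s+[0,0,.014+.054*np.sin(t)]);r.append(np.round(((q[0]+.5-165)*8,(q[1]+.5-130)*8)))
    print(th,*r)
d=bot.read_state()['position']-[.5622,-.1773,.115];print(d@X,d@Y,d[2])
```

```text
45 [239. 365.] [124. 326.]
40 [233. 380.] [118. 340.]
35 [228. 395.] [113. 355.]
30 [224. 410.] [109. 370.]
25 [220. 425.] [105. 385.]
20 [217. 440.] [103. 400.]
10 [215. 470.] [100. 429.]
0 [215. 498.] [101. 457.]
0.039819224876920106 -6.605921428982068e-05 0.03116416970415896
```

```bash
python3 -m inch '{"dp":[[3,-1,0],[3,0,0],[3,0,0],[0,0,0],[0,0,0]],"yaw":[0,0,0,0,0]}'
python3 - <<'E'
from h import *
s0=bot.read_state();c=snap('scene','s21');print(s0['position'],s0['force'])
i=c['color'][:,:,::-1].copy();x0,y0,sc=165,130,8
i=cv2.resize(i[y0:y0+75,x0:x0+75],None,fx=sc,fy=sc,interpolation=cv2.INTER_CUBIC)
cv2.imwrite('pics/s21z.png',i)
E
```

```text
time_s: 31.55
position: [0.6015, -0.1859, 0.1376]
tcp_rot: [[0.001, 0.979, -0.206], [-0.0, -0.206, -0.979], [-1.0, 0.001, 0.0]]
force: [-0.3, 0.6, 0.3]
opening: 0.009
[ 0.60152998 -0.18588148  0.13758938] [-0.32362403  0.60022628  0.33950422]
```

View pics/s21z.png

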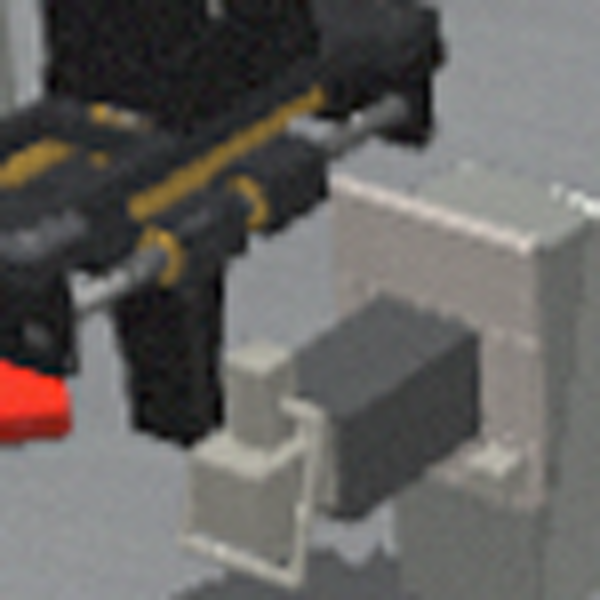

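```bash
python3 -m inch '{"dp":[[-10,2,0],[-30,0,0],[-35,0,0],[-35,0,0],[-35,0,0],[0,-20,-38],[0,-20,-36],[0,-20,-36],[0,-20,-36],[0,-20,-36],[0,-20,-36],[0,-20,-36],[0,0,0],[0,0,0],[0,0,0]],"yaw":[0,0,0,0,0,0,0,0,0,0,0,0,0,0,0]}'
python3 - <<'E'
from h import *
s0=bot.read_state();c=snap('scene','s22');t=snap('top','t22');print(s0['position'],s0['force'])
i=c['color'][:,:,::-1].copy();x0,y0,sc=165,130,8
cv2.imwrite('pics/s22z.png',cv2.resize(i[y0:y0+75,x0:x0+75],None,fx=sc,fy=sc,interpolation=cv2.INTER_CUBIC))
h=np.radians(-11.9);X=np.array([np.cos(h),np.sin(h),0]);Y=np.array([-np.sin(h),np.cos(h),0]);O=np.array([.5622,-.1773,.134])
for th in(-60,-70,-78.2): 
    q=[(proj(c,O+X*.054*np.cos(np.radians(th))+Y*.022*s+[0,0,.014+.054*np.sin(np.radians(th))])+.5-[x0,y0])*8 for s in(1,-1)];print(th,np.round(q).tolist())
q=(proj(c,O+[0,0,.03])+.5-[x0,y0])*8;print('headtop',q)
E
```

```text
time_s: 32.85
position: [0.5194, 0.0899, 0.2835]
tcp_rot: [[0.002, 0.979, -0.205], [-0.001, -0.205, -0.979], [-1.0, 0.002, 0.0]]
force: [-0.0, 0.5, 0.0]
opening: 0.006
[0.51940155 0.08988339 0.28353678] [-0.01667884  0.46636242  0.03198414]
-60 [[282.0, 586.0], [171.0, 546.0]]
-70 [[299.0, 584.0], [189.0, 544.0]]
-78.2 [[314.0, 579.0], [204.0, 539.0]]
headtop [265.4515381  356.04308589]
```

View pics/s22z.png

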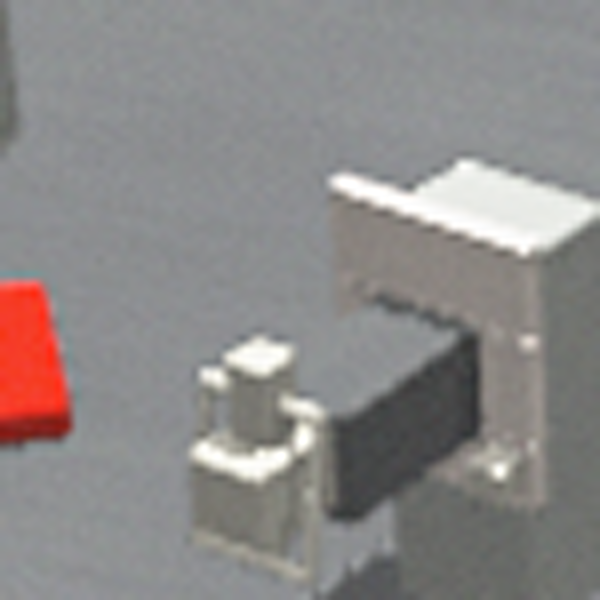

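View pics/t22.png

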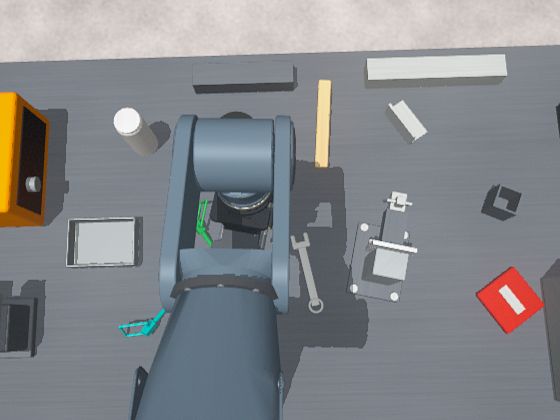

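View pics/s22.png

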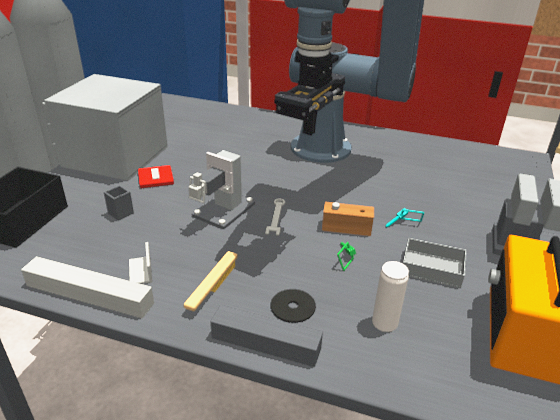

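Run:
```python
from h import *
a=cv2.imread('pics/t7.png')[215:300,345:425].astype(int);b=cv2.imread('pics/t22.png')[215:300,345:425].astype(int)
print('diff px>60 (carrier area)',(np.abs(a-b).max(2)>60).sum())
print(bot.hand_in())
```

```text
diff px>60 (carrier area) 15
the job is handed in; nothing more can be done
None
```

The job is done and handed in at about 33 s on the robot's clock. The carrier is home, the linch pin is seated in the cross hole, and its loop is shut under the bar.

**What I did**
- **Carrier:** I pushed it back until it stopped moving and the force rose to about 11 N. Both cameras then showed the cross hole clear.
- **Pin:** I took the linch pin out of the block and pushed it down through the hole. I let go, then pressed on the head from above and met firm contact at exactly the head-top height expected when it is seated (164 mm).
- **Loop:** I pushed the crossbar round its arc until it snapped shut.

**Last checks**
- The scene picture shows the crossbar under the bar where the shut position should be.
- The top picture of the carrier area barely differs from the one taken after homing (15 pixels).
- The plain pin, the wrench and the brush look unmoved in the pictures, and the arm was clear of everything.

**What disagreed**
- **Reported height:** The fingertips stand about 30 mm higher than the reported position implies. I confirmed this by touching the sleeve's top and corrected for it throughout.
- **First seating reading:** While I was inserting the pin, the first firm contact could have been a finger touching the sleeve, so I don't count it. The press on the head replaced it.
- **Loop wedging:** The loop stuck briefly against the finger just past halfway. A small push down released it.

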